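Fit, wedge tight and load a dry-block incubator

ROBOT

A 6-joint arm with a two-finger parallel gripper is mounted at the origin on a cart in front of the work surface, level with it; the furniture and walls round the work are solid. World frame = base frame: x ahead of the robot, y to its left, z up, the work surface at z = 0. Lengths are in m, angles in rad, forces in N, time in s.
With the tool pointing down it reaches from about 0.3 to 0.875 m from the base axis. Payload 4.2 kg.
Tool frame: the origin (TCP) lies midway between the tips of the shut fingers; the grasp point (between the pads) lies 19 mm behind it; z points along the fingers, y is the direction in which the jaws open and shut (so a half turn about z gives the same grasp; the last joint's range is limited). The gripper opens to 85 mm and grips with 20 to 120 N. Pads are 22 mm wide; open, the fingers measure 114 mm over their backs; the gripper's body (76 mm by 85 mm) begins 54 mm behind the grasp point. The pads swing forward as they close: fully open they stand 13 mm farther back than shut.
Start: joints at [-1.201, 0.32, 1.565, -0, 1.257, -0.02], TCP at [0.219, -0.532, 0.231] pointing down, gripper open.
Joint ranges: [-3.11, 3.11], [-0.84, 2.01], [0.21, 2.61], [-1.34, 4.49], [0.05, 2.63], [-2.56, 2.56]. Speed limits (rad/s): [2.57, 2.57, 3.14, 3.14, 3.14, 3.14].

INTERFACE

Orientations are given as a rotation vector (axis times angle).
In Python, from bench import status, eyes, ctrl, spotter gives the robot as it stands. The module is installed in compiled form; this text tells all that it offers.
- The arm moves only by the tool step_arm, never from a script. Its argument "plan" is a list of rows, each an object with "travel": the shift along the tool's x, y, z in m, a list of three; "spin": the turn about the tool's z in rad. A call has 1 to 10 rows; each row shifts and turns the commanded pose from where the row before left it, along the tool's axes as they then stand; what a row does not reach is not made up. A row lasts 1/10 s, in which the tool goes at most 50 mm and 8.59 degrees, less where a joint would pass 70% of its speed; a pose out of reach is approached as far as the arm can. A call with a gripper value outside its range is refused whole. "fingers" is the gripper's target within -1 to 1 (fully open at 1, half-way at 0, shut at -1), set as the call begins (left out, the last holds). The fingers move at their own pace and stop on an object; "grip_force" is the grip in N (left out, the last holds). Time passes only in rows, so rows that do not move let the fingers close. It gives the time, the measured TCP pose, the force and the opening at its end, in the units of the state.
- status.observe(): the state, without advancing time (a new reading comes with each control period).
- eyes.grab_frame(name): name is "scene" or "top"; returns the picture (400x640x3 uint8, red, green, blue); there is no depth.
- eyes.camera_info(name): a dict with "intrinsics" (3x3 intrinsics, pixels), "position" and "attitude" of the camera in the world. Camera axes: x right, y down, z forward; pixel columns grow to the right and rows downward; lengths in m; the calibration is good to about 2 mm. A picture is of the moment at which its call begins. camera_info takes no time and is no camera call.
- ctrl.close_job(): hands the job in, once; it reports no verdict.
Trained networks look in the newest picture that a camera, given by its name, has taken for a name from the list of things; names that differ only in an ending like _2 or _b are one class to them, and where a whole thing is asked for, a point or a joint stands for the part that bears it (a point fixed in the world has none). Each returns a list of dicts, best first, with "confidence" (0 to 1); they miss things now and then, are a little off and sometimes report something else, mostly with a low value. They report only what shows in the picture. A call takes as long as a camera call.
- spotter.spot_in(target, camera): "xyz" ([x, y, z] in m, in world coordinates, good to about 4 mm: the middle of the surface that is visible of it).
The state is a dict: "clock": time; "q": joint angles; "qvel": joint speeds; "joint_efforts": joint torques, N m; "tool_pos": TCP position; "orientation": TCP orientation; "wrist_force": force on the tool from outside, world axes, zero at the start; "ft_torque": the same for the moment, N m; "grip_width": finger opening in m.
Only numpy, scipy, OpenCV 4.12 (cv2) and the standard library are available. Lean on these libraries where they do the work, as an engineer would, in place of code of your own. Each camera call takes 0.05 s, during which the arm holds its last target.

TASK

Set the two bottle modules that lie on the bench into the bed of the dry-block incubator beside the one already there, push the row up against the square end stop, and drive the black wedge down hard into the last gap, its sloping side against the sloping end stop, so that the row is locked tight. Then stand every small reagent bottle that stands left or right of the incubator (not the one at the back by the wall) fully home and upright in a well, one to a well, any well. Do not disturb the beaker, the tape roll or the petri dish.

Things in the scene. Friction and masses are not known exactly. Their poses are not given: they have to be found in the camera images.
- incubator: dry-block incubator, fixed, place and yaw vary: white housing (x -145 to +94 mm, y -131 to +131) with a console facing the robot and an open bed on top. Origin on the worktop under the bed's middle. The bed runs along y; floor at z = 50 mm; side rails' inner faces at x = -76 and +76, 22 mm high; end stops 40 mm high: a square one at +y, a sloping one at -y.
- bed_centre (a point): middle of the bed floor (50 mm above the incubator's origin), axes as the incubator. Modules lie in the bed side by side, long side along x; three of them (3 x 54 mm) fill it but for the wedge's gap at the -y end
- stop_face (a point): foot of the square end stop's upright face (incubator y = +92.5 mm), at the bed floor
- wedge_seat (a point): foot of the sloping end stop's face (incubator y = -92.7 mm), at the bed floor; the face leans outwards 1 in 5 and is 40 mm high (y = -100.7 mm at its top). When the row is packed the wedge jams with its foot about 14 mm above the floor, origin at y = -82.5 mm; each mm of slack in the row holds it 5 mm higher, and over 5 mm of slack keep it out
- module_a: module a: loose aluminium block 144 mm long (its x) x 54 (y) x 40 high, 0.35 kg, with two round wells 40 mm wide, 22 deep, at x = -48 and +48; in the middle of its top an upright black lifting tab, 10 mm thick (x) x 26 (y), from 40 to 78 mm high, to pinch along x. Origin: centre of the underside, z up. Starts in the bed, 1 to 9 mm short of the square stop.
- module_b: module b: loose aluminium block 144 mm long (its x) x 54 (y) x 40 high, 0.35 kg, with two round wells 40 mm wide, 22 deep, at x = -48 and +48; in the middle of its top an upright black lifting tab, 10 mm thick (x) x 26 (y), from 40 to 78 mm high, to pinch along x. Origin: centre of the underside, z up. Starts on the worktop.
- module_c: module c: loose aluminium block 144 mm long (its x) x 54 (y) x 40 high, 0.35 kg, with two round wells 40 mm wide, 22 deep, at x = -48 and +48; in the middle of its top an upright black lifting tab, 10 mm thick (x) x 26 (y), from 40 to 78 mm high, to pinch along x. Origin: centre of the underside, z up. Starts on the worktop.
- wedge: black wedge, standing upright: bar 110 mm long (x), 42 high, 0.16 kg; +y side upright at y = +13 mm, -y side slopes 1 in 5 (y = -13 at the foot, -21.4 at the top). Tab on its middle: 12 mm thick (x) x 22 (y, centred at -4), 42 to 74 mm high: pinch it along x, press on its top. Origin: middle of the foot. Self-locking; 15 to 22 N drives it tight, its own weight does not.
- bottle_1: small capped reagent bottle: round body 36 mm in diameter up to 50 mm, black cap 29 mm in diameter up to 66 mm, 0.055 kg. Origin: centre of the underside, z up. May be absent.
- bottle_2: small capped reagent bottle: round body 36 mm in diameter up to 50 mm, black cap 29 mm in diameter up to 66 mm, 0.055 kg. Origin: centre of the underside, z up. May be absent.
- bottle_3: small capped reagent bottle: round body 36 mm in diameter up to 50 mm, black cap 29 mm in diameter up to 66 mm, 0.055 kg. Origin: centre of the underside, z up. May be absent.
- bottle_4: small capped reagent bottle: round body 36 mm in diameter up to 50 mm, black cap 29 mm in diameter up to 66 mm, 0.055 kg. Origin: centre of the underside, z up. May be absent.
- bottle_5: small capped reagent bottle: round body 36 mm in diameter up to 50 mm, black cap 29 mm in diameter up to 66 mm, 0.055 kg. Origin: centre of the underside, z up. May be absent.
- module_a_well0 (a point): middle of the floor of the front (low-x end) well of module_a; a bottle standing in that well has its origin here within about 2 mm
- module_a_well1 (a point): middle of the floor of the back (high-x end) well of module_a; a bottle standing in that well has its origin here within about 2 mm
- module_b_well0 (a point): middle of the floor of the front (low-x end) well of module_b; a bottle standing in that well has its origin here within about 2 mm
- module_b_well1 (a point): middle of the floor of the back (high-x end) well of module_b; a bottle standing in that well has its origin here within about 2 mm
- module_c_well0 (a point): middle of the floor of the front (low-x end) well of module_c; a bottle standing in that well has its origin here within about 2 mm
- module_c_well1 (a point): middle of the floor of the back (high-x end) well of module_c; a bottle standing in that well has its origin here within about 2 mm
- beaker: loose empty glass beaker, 75 mm wide, 95 mm high, a bystander; origin at the middle of its underside
- tape_roll: loose roll of tape lying flat, 68 mm in diameter, 18 mm high, a bystander; origin at the middle of its underside
- petri_dish: loose petri dish, 59 mm in diameter, 15 mm high, a bystander; origin at the middle of its underside

How it is judged:
By the outcome, as a careful person would: the job done as asked, in the order asked, and still so for the second after the job is handed in, with the robot touching nothing.
Of bottle_1, bottle_2, bottle_3, bottle_4, bottle_5 only 3 to 5 are there at a start; the rules pass over those that are not, and their reading is None.
At some moment in a run one of module_b, module_c, wedge may be knocked a few centimetres aside while the robot is not near it.
It also fails if it takes over 210 s, if anything falls off the work surface, if the arm or the gripper's body presses on something with over 40 N, if the wrist force passes 120 N, or if a joint passes its speed limit or range.

## Working session

There is one attempt and no reset: what is moved stays moved. The work goes in short steps, Python scripts to look and compute and a tool call to move; the robot and the scene stay as the last step left them, time stands still between calls to the robot, and variables do not carry over. Pictures are saved under pics/ and viewed, and the job is handed in when it is done.

Besides the shell and the picture viewer there is one more tool, called after "Emit:" as a command line: name --argument value ..., lists and objects as JSON in quotes. step_arm: Moves the arm, as the interface text tells. Its arguments: {"type":"object","properties":{"plan":{"type":"array","items":{"type":"object","properties":{"travel":{"type":"array","items":{"type":"number"}},"spin":{"type":"number"}}}},"fingers":{"type":"number"},"grip_force":{"type":"number"}},"required":["plan"]}

```bash
mkdir -p pics
cat > h.py <<'E'
import numpy as np, cv2
from bench import status, eyes, ctrl, spotter
from scipy.spatial.transform import Rotation as R
def cam(n):
    i=eyes.camera_info(n); K=np.array(i['intrinsics']); a=np.array(i['attitude']); 
    Rm=a if a.shape==(3,3) else (R.from_rotvec(a).as_matrix() if a.size==3 else R.from_quat(a).as_matrix())
    return K,np.array(i['position']),Rm
def shot(n,f):
    im=eyes.grab_frame(n); cv2.imwrite(f'pics/{f}.png',im[:,:,::-1]); return im
def proj(n,p):
    K,t,Rm=cam(n); c=(np.atleast_2d(p)-t)@Rm; u=c@K.T; return u[:,:2]/u[:,2:]
def ray(n,uv,z):
    K,t,Rm=cam(n); uv=np.atleast_2d(uv); d=np.c_[uv,np.ones(len(uv))]@np.linalg.inv(K).T@Rm.T
    s=(z-t[2])/d[:,2]; return t+d*s[:,None]
E
python3 - <<'E'
from h import *
np.set_printoptions(precision=4,suppress=True)
print(status.observe())
for n in('scene','top'):
    print(n,eyes.camera_info(n)); shot(n,n+'0')
    for t in ['incubator','module_a','wedge','bottle_1','beaker','tape_roll','petri_dish']:
        for d in spotter.spot_in(t,n): print(t,np.round(d['xyz'],4),round(d['confidence'],2))
E
```

```text
{'clock': 0.0, 'q': array([-1.201 ,  0.3203,  1.5657, -0.    ,  1.2574, -0.02  ]), 'qvel': array([ 0.0001, -0.0007, -0.0001,  0.0001,  0.0025, -0.0011]), 'joint_efforts': array([ -0.0041, -41.553 , -23.4164,  -0.0006,   0.0082,   0.    ]), 'tool_pos': array([ 0.2183, -0.5314,  0.2305]), 'orientation': array([-3.0804, -0.6081,  0.0005]), 'wrist_force': array([-0.4503,  1.545 ,  1.1029]), 'ft_torque': array([-0.0262, -0.0211,  0.0493]), 'grip_width': 0.08536805637484828}
scene {'intrinsics': array([[393.6799,   0.    , 316.1115],
       [  0.    , 393.6799, 201.4693],
       [  0.    ,   0.    ,   1.    ]]), 'position': array([-0.3753, -0.8586,  0.6889]), 'attitude': array([-1.8858,  0.8518, -0.4973])}
incubator [ 0.476  -0.079   0.0492] 0.89
incubator [0.4776 0.3447 0.0328] 0.4
module_a [0.5498 0.0131 0.0803] 0.88
module_a [0.4613 0.2325 0.0303] 0.74
module_a [ 0.4796 -0.0783  0.0488] 0.63
module_a [0.4764 0.3459 0.0311] 0.54
module_a [ 0.4576 -0.2625  0.0408] 0.46
wedge [ 0.4584 -0.2665  0.0425] 0.64
bottle_1 [ 0.4258 -0.4087  0.0374] 0.87
bottle_1 [ 0.5856 -0.3135  0.0284] 0.6
bottl
[... 290 characters left out ...]
171] 0.49
petri_dish [0.5439 0.013  0.0871] 0.41
top {'intrinsics': array([[465.0801,   0.    , 323.141 ],
       [  0.    , 465.0801, 197.8091],
       [  0.    ,   0.    ,   1.    ]]), 'position': array([ 0.3378, -0.0205,  1.4846]), 'attitude': array([-2.1549,  2.1669, -0.1362])}
module_a [0.4713 0.2511 0.0373] 0.82
module_a [0.5472 0.0275 0.0911] 0.81
module_a [0.4783 0.3651 0.0437] 0.64
module_a [ 0.4739 -0.2553  0.0385] 0.43
wedge [ 0.4718 -0.2543  0.0391] 0.74
bottle_1 [0.579  0.3767 0.0523] 0.52
bottle_1 [ 0.441  -0.3951  0.0544] 0.5
bottle_1 [ 0.5932 -0.3004  0.0595] 0.5
beaker [ 0.6711 -0.4382  0.0422] 0.81
beaker [ 0.4407 -0.3952  0.0565] 0.43
petri_dish [0.3567 0.1712 0.0137] 0.83
```

View pics/top0.png

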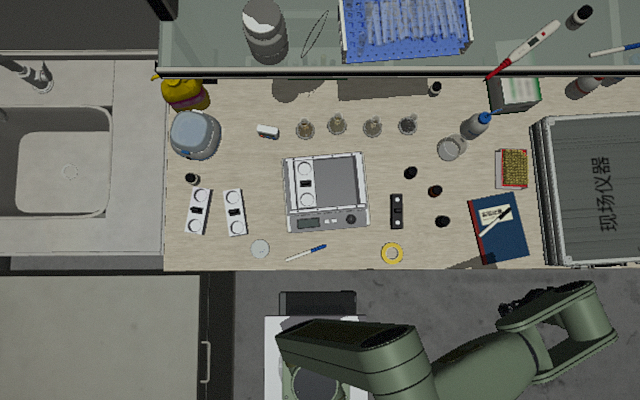

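View pics/scene0.png

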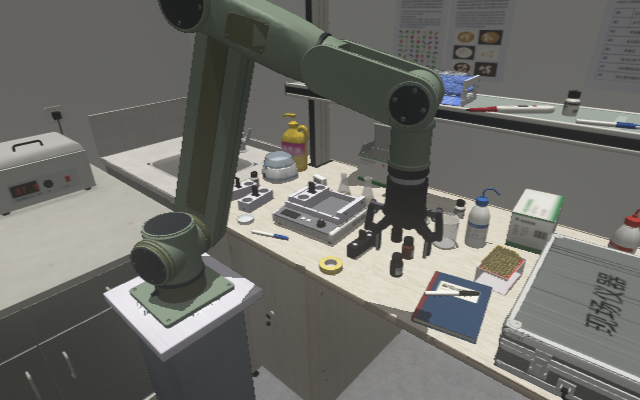

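Run:
```python
import cv2
im=cv2.imread('pics/top0.png')
cv2.imwrite('pics/c1.png',cv2.resize(im[130:270,165:375],None,fx=3.8,fy=3.8,interpolation=cv2.INTER_CUBIC))
cv2.imwrite('pics/c2.png',cv2.resize(im[70:270,370:540],None,fx=3,fy=3,interpolation=cv2.INTER_CUBIC))
im=cv2.imread('pics/scene0.png')
cv2.imwrite('pics/c3.png',cv2.resize(im[150:300,220:480],None,fx=3,fy=3,interpolation=cv2.INTER_CUBIC))
```

```text
(no output)
```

View pics/c1.png

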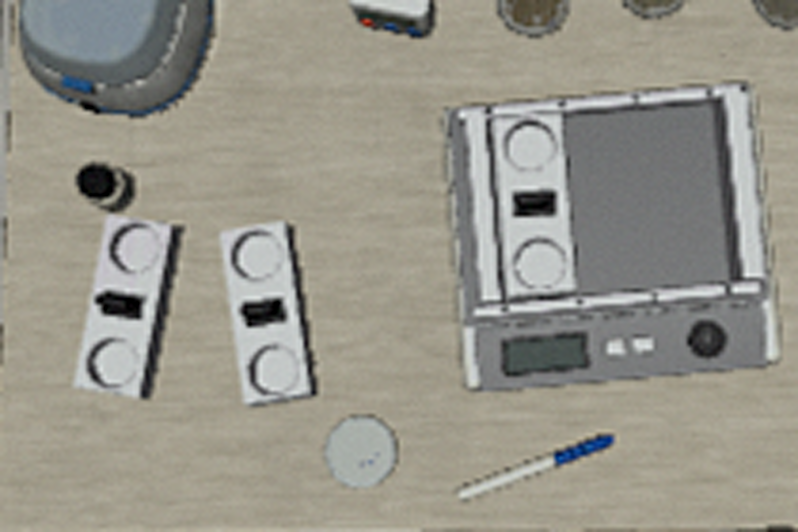

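View pics/c2.png

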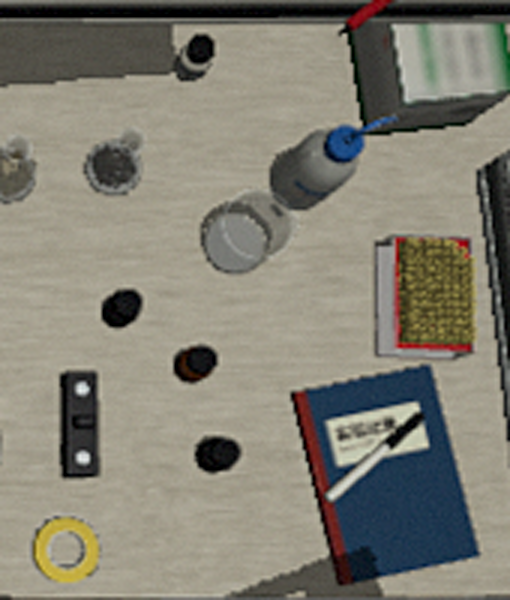

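View pics/c3.png

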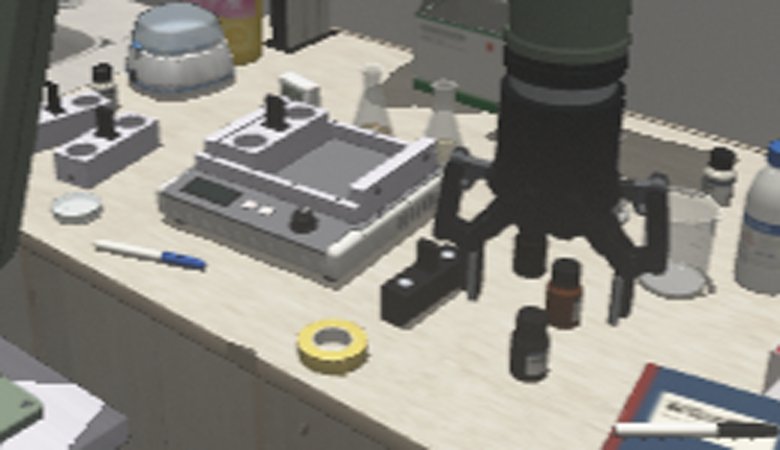

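```bash
cat >> h.py <<'E'
def rect(im,z,x0,x1,y0,y1,mm=1.0,n='top'):
    # metric top view: right=-y, up=+x
    c=[(x1,y1),(x1,y0),(x0,y0),(x0,y1)]
    src=proj(n,np.array([[a,b,z] for a,b in c])).astype(np.float32)
    W=int((y1-y0)*1000/mm);H=int((x1-x0)*1000/mm)
    dst=np.float32([[0,0],[W,0],[W,H],[0,H]])
    return cv2.warpPerspective(im,cv2.getPerspectiveTransform(src,dst),(W,H),flags=cv2.INTER_CUBIC)
E
python3 - <<'E'
from h import *
np.set_printoptions(precision=4,suppress=True)
im=cv2.imread('pics/top0.png')
# bed at z=.09 
a=rect(im,.072,.38,.68,-.16,.16,.4); cv2.imwrite('pics/r1.png',a)
for t in ['bed_centre','stop_face','wedge_seat','module_a_well0','module_a_well1']:
    for n in('scene','top'):
        if n=='top' and 'well' not in t: pass
        for d in spotter.spot_in(t,n)[:5]: print(n,t,np.round(d['xyz'],4),round(d['confidence'],2))
# modules
for z,b in [(.04,(.36,.60,.18,.44))]:
    a=rect(im,z,*b,.5); cv2.imwrite('pics/r2.png',a)
E
```

```text
scene bed_centre [ 0.4783 -0.0782  0.0513] 0.69
top bed_centre [ 0.5234 -0.0532  0.0492] 0.66
scene stop_face [ 0.4755 -0.0782  0.0484] 0.89
top stop_face [ 0.522  -0.0509  0.0463] 0.59
scene wedge_seat [0.543  0.0055 0.0831] 0.71
scene wedge_seat [ 0.4786 -0.0816  0.0512] 0.69
top wedge_seat [ 0.5243 -0.0544  0.0491] 0.65
top wedge_seat [0.4803 0.3661 0.0421] 0.54
scene module_a_well0 [0.5429 0.0027 0.0821] 0.78
top module_a_well0 [0.5472 0.0253 0.0888] 0.71
scene module_a_well1 [0.5429 0.0027 0.0821] 0.78
top module_a_well1 [0.5472 0.0253 0.0888] 0.71
```

View pics/r1.png

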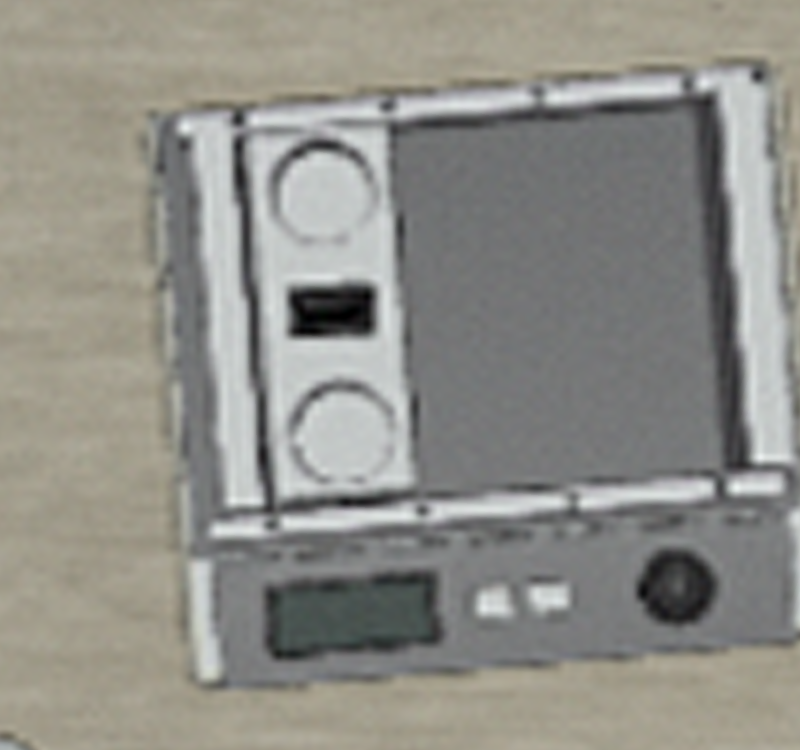

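View pics/r2.png

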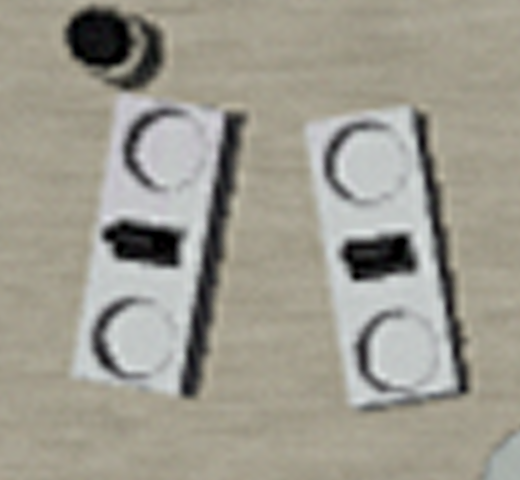

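```bash
cat >> h.py <<'E'
from scipy.optimize import minimize
def seg(a,b,n=60): return np.linspace(a,b,n)
def recto(x0,x1,y0,y1,z):
    c=[(x0,y0,z),(x1,y0,z),(x1,y1,z),(x0,y1,z)]
    return np.vstack([seg(c[i],c[(i+1)%4]) for i in range(4)]).astype(float)
def circ(cx,cy,r,z,n=60):
    t=np.linspace(0,2*np.pi,n,endpoint=False); return np.c_[cx+r*np.cos(t),cy+r*np.sin(t),np.full(n,z)]
M={}
M['inc']=np.vstack([seg((-.076,-.09,.072),(-.076,.09,.072)),seg((.076,-.09,.072),(.076,.09,.072)),seg((.076,-.09,.05),(.076,.03,.05)),
  seg((-.07,.0925,.09),(.07,.0925,.09)),seg((-.07,-.1007,.09),(.07,-.1007,.09)),seg((-.07,-.0927,.05),(.07,-.0927,.05))])
M['mod']=np.vstack([recto(-.072,.072,-.027,.027,.04),circ(-.048,0,.02,.04),circ(.048,0,.02,.04)])
M['wedge']=recto(-.055,.055,-.0214,.013,.042)
M['bot']=np.vstack([circ(0,0,.0145,.066)])
def grad(im,s=0.8):
    g=np.zeros(im.shape[:2])
    f=cv2.GaussianBlur(im.astype(np.float32),(0,0),s)
    for c in range(3):
        g=np.maximum(g,np.hypot(cv2.Sobel(f[:,:,c],-1,1,0),cv2.Sobel(f[:,:,c],-1,0,1)))
    return np.minimum(g,150).astype(np.float32)
def place(m,p,z=0):
    c,s=np.cos(p[2]),np.sin(p[2]); P=m.copy(); P[:,0]=c*m[:,0]-s*m[:,1]+p[0]; P[:,1]=s*m[:,0]+c*m[:,1]+p[1]; P[:,2]+=z; return P
def fit(im,m,p0,z=0,n='top',yaw=True,rng=.008,sig=0.8):
    g=grad(im,sig)
    def cost(p):
        q=np.array([p[0]*.01+p0[0],p[1]*.01+p0[1],p0[2]+(p[2]*.1 if yaw else 0)])
        uv=proj(n,place(m,q,z)).astype(np.float32)
        return -cv2.remap(g,uv[:,0:1],uv[:,1:2],cv2.INTER_LINEAR).mean()
    best=None
    for a in (-rng,0,rng):
        for b in (-rng,0,rng):
            for y in ((-.05,0.05) if yaw else (0,)):
                r=minimize(cost,[a/.01,b/.01,y/.1],method='Nelder-Mead',options=dict(initial_simplex=None,xatol=.01,fatol=.01,maxiter=250))
                if best is None or r.fun<best.fun: best=r
    p=best.x
    return np.array([p[0]*.01+p0[0],p[1]*.01+p0[1],p0[2]+(p[2]*.1 if yaw else 0)]),-best.fun
def overlay(im,items,f,n='top',crop=None,k=3):
    o=cv2.resize(im,None,fx=k,fy=k,interpolation=cv2.INTER_CUBIC)
    for P in items:
        for u,v in proj(n,P): cv2.circle(o,(int((u+.5)*k),int((v+.5)*k)),0,(0,0,255),-1)
    if crop: r0,r1,c0,c1=crop; o=o[r0*k:r1*k,c0*k:c1*k]
    cv2.imwrite(f'pics/{f}.png',o)
E
python3 - <<'E'
from h import *
np.set_printoptions(precision=4,suppress=True)
im=cv2.imread('pics/top0.png')
it=[]
def go(name,m,p0,z=0,**k):
    p,s=fit(im,M[m],p0,z,**k); print(name,p,round(s,1)); it.append(place(M[m],p,z)); return p
go('inc','inc',(.541,-.015,.088))
go('modA','mod',(.548,.027,.088),.05)
go('m1','mod',(.48,.365,-.17)); go('m2','mod',(.473,.25,.12)); go('wedge','wedge',(.472,-.255,0))
for nm,px in [('R1',(410,172)),('R2',(435,191)),('R3',(442,221)),('L1',(191,178))]:
    q=ray('top',[px],.066)[0]; go(nm,'bot',(q[0],q[1],0),yaw=False)
overlay(im,it,'o1',crop=(130,270,165,375),k=3.8 and 4); overlay(im,it,'o2',crop=(130,270,370,540),k=4)
for t in ['beaker','tape_roll','petri_dish']: pass
E
```

```text
inc [ 0.5574 -0.0197  0.1014] 107.1Traceback (most recent call last):
  File "<stdin>", line 8, in <module>
  File "<stdin>", line 6, in go
  File "h.py", line 53, in fit
    r=minimize(cost,[a/.01,b/.01,y/.1],method='Nelder-Mead',options=dict(initial_simplex=None,xatol=.01,fatol=.01,maxiter=250))
    res = _minimize_neldermead(fun, x0, args, callback, bounds=bounds,
                               **options)
    fxr = func(xr)
    fx = function(np.copy(x), *(wrapper_args + args))
  File "h.py", line 47, in cost
    uv=proj(n,place(m,q,z)).astype(np.float32)
       ~~~~^^^^^^^^^^^^^^^^
  File "h.py", line 11, in proj
    K,t,Rm=cam(n); c=(np.atleast_2d(p)-t)@Rm; u=c@K.T; return u[:,:2]/u[:,2:]
           ~~~^^^
  File "h.py", line 5, in cam
    i=eyes.camera_info(n); K=np.array(i['intrinsics']); a=np.array(i['attitude']);
ValueError: time passes only in moves, steps and waits
```

Cache the camera info.

```bash
sed -i 's/^def cam(n):/import functools\n@functools.lru_cache(None)\ndef cam(n):/' h.py
cat > f1.py <<'E'
from h import *
np.set_printoptions(precision=4,suppress=True)
im=cv2.imread('pics/top0.png')
it=[]
def go(name,m,p0,z=0,**k):
    p,s=fit(im,M[m],p0,z,**k); print(name,p,round(s,1)); it.append(place(M[m],p,z)); return p
go('inc','inc',(.541,-.015,.088))
go('modA','mod',(.548,.027,.088),.05)
go('m1','mod',(.48,.365,-.17)); go('m2','mod',(.473,.25,.12)); go('wedge','wedge',(.472,-.255,0))
for nm,px in [('R1',(410,172)),('R2',(435,191)),('R3',(442,221)),('L1',(191,178))]:
    q=ray('top',[px],.066)[0]; go(nm,'bot',(q[0],q[1],0),yaw=False)
overlay(im,it,'o1',crop=(130,270,165,375),k=4); overlay(im,it,'o2',crop=(130,270,370,540),k=4)
E
python3 f1.py
```

```text
inc [ 0.5574 -0.0197  0.1014] 107.1
modA [0.5454 0.0261 0.0902] 126.4
m1 [ 0.4763  0.3559 -0.1662] 124.0
m2 [0.473  0.2513 0.1686] 124.5
wedge [ 0.4725 -0.2502  0.0084] 148.1
R1 [ 0.5971 -0.3054  0.    ] 121.9
R2 [ 0.5342 -0.3773  0.    ] 135.5
R3 [ 0.4384 -0.4019  0.    ] 119.4
L1 [0.5765 0.383  0.    ] 150.0
```

View pics/o1.png

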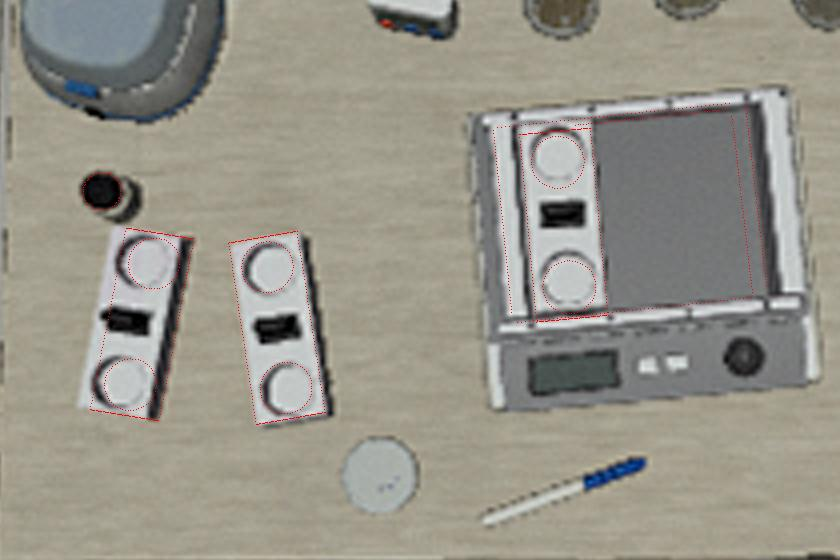

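View pics/o2.png

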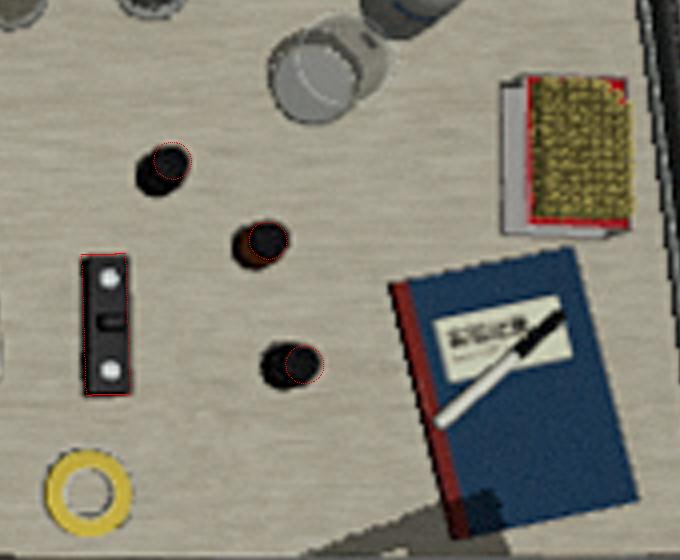

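```bash
cat >> h.py <<'E'
d=.0025
S={}  # (plus points, minus points): score = mean(I plus)-mean(I minus)
S['mod']=(np.vstack([recto(-.072+d,.072-d,-.027+d,.027-d,.04)]),np.vstack([recto(-.072-d,.072+d,-.027-d,.027+d,.04)]))
S['wedge']=(recto(-.055-d,.055+d,-.0214-d,.013+d,.042),recto(-.055+d,.055-d,-.0214+d,.013-d,.042))
def incl(e): return np.vstack([seg((-.076-e,-.088,.072),(-.076-e,.088,.072),90),seg((.076+e,-.088,.072),(.076+e,.088,.072),90),
  seg((-.065,.0925+e,.09),(.065,.0925+e,.09),65),seg((-.065,-.1007-e,.09),(.065,-.1007-e,.09),65)])
S['inc']=(incl(d),incl(-d))
S['cap']=(circ(0,0,.0145+d,.066),circ(0,0,.0145-d,.066))
def sfit(im,m,p0,z=0,n='top',yaw=True,rng=.008,hull=False):
    f=cv2.GaussianBlur(im[:,:,0].astype(np.float32),(0,0),.6)
    samp=lambda uv:cv2.remap(f,uv[:,0:1].astype(np.float32),uv[:,1:2].astype(np.float32),cv2.INTER_LINEAR)
    def cost(p):
        q=np.array([p[0]*.01+p0[0],p[1]*.01+p0[1],p0[2]+(p[2]*.1 if yaw else 0)])
        if hull:
            h=[]
            for e in (d,-d):
                P=np.vstack([circ(0,0,.0145+e,.066),circ(0,0,.018+e,.048),circ(0,0,.018+e,0)])
                uv=proj(n,place(P,q,z)).astype(np.float32); c=cv2.convexHull(uv)[:,0]
                c2=np.vstack([np.linspace(c[i],c[(i+1)%len(c)],4)[:-1] for i in range(len(c))])
                L=np.r_[0,np.cumsum(np.linalg.norm(np.diff(np.vstack([c,c[:1]]),axis=0),axis=1))]
                t=np.linspace(0,L[-1],80); cc=np.vstack([c,c[:1]])
                h.append(np.c_[np.interp(t,L,cc[:,0]),np.interp(t,L,cc[:,1])])
            return -(samp(h[0]).mean()-np.abs(samp(h[1])).mean())
        a,b=[samp(proj(n,place(P,q,z))) for P in m]
        return -(np.minimum(a,210).mean()-b.mean())
    best=None
    for a in (-rng,0,rng):
        for b in (-rng,0,rng):
            for y in ((-.05,0.05) if yaw else (0,)):
                r=minimize(cost,[a/.01,b/.01,y/.1],method='Nelder-Mead',options=dict(xatol=.01,fatol=.01,maxiter=200,initial_simplex=np.array([[a/.01,b/.01,y/.1],[a/.01+.4,b/.01,y/.1],[a/.01,b/.01+.4,y/.1],[a/.01,b/.01,y/.1+.4]])))
                if best is None or r.fun<best.fun: best=r
    p=best.x
    return np.array([p[0]*.01+p0[0],p[1]*.01+p0[1],p0[2]+(p[2]*.1 if yaw else 0)]),-best.fun
E
cat > f1.py <<'E'
from h import *
np.set_printoptions(precision=4,suppress=True)
im=cv2.imread('pics/top0.png')
it=[]
def go(name,m,p0,z=0,**k):
    p,s=sfit(im,S[m],p0,z,**k); print(name,p,round(s,1)); it.append(place((S[m][0]+S[m][1])/2,p,z)); return p
go('inc','inc',(.546,-.015,.088))
go('modA','mod',(.548,.027,.088),.05)
go('m1','mod',(.48,.365,-.17)); go('m2','mod',(.473,.25,.12)); go('wedge','wedge',(.472,-.255,0))
for nm,px,h in [('R1',(410,172),1),('R2',(435,191),1),('R3',(442,221),1),('L1',(191,178),0)]:
    q=ray('top',[px],.04)[0]; p=go(nm,'cap',(q[0],q[1],0),yaw=False,hull=h)
    if h: it.append(place(circ(0,0,.018,0),p)); print(nm,'cap only',sfit(im,S['cap'],(q[0],q[1],0),yaw=False)[0])
overlay(im,it,'o1',crop=(130,270,165,375),k=4); overlay(im,it,'o2',crop=(130,270,370,540),k=4)
E
python3 f1.py
```

```text
inc [ 0.5581 -0.0313  0.0859] 71.4
modA [0.539  0.0264 0.0811] 57.1
m1 [ 0.4788  0.3659 -0.1635] 51.8
m2 [0.4726 0.2501 0.1659] 56.5
wedge [ 0.4708 -0.2493 -0.023 ] 70.7
R1 [ 0.5957 -0.3048  0.    ] 85.7
R1 cap only [ 0.5829 -0.2901  0.    ]
R2 [ 0.5363 -0.3803  0.    ] 84.8
R2 cap only [ 0.5266 -0.3625  0.    ]
R3 [ 0.4403 -0.4003  0.    ] 84.2
R3 cap only [ 0.4341 -0.3818  0.    ]
L1 [0.5768 0.3834 0.    ] 75.0
```

View pics/o1.png

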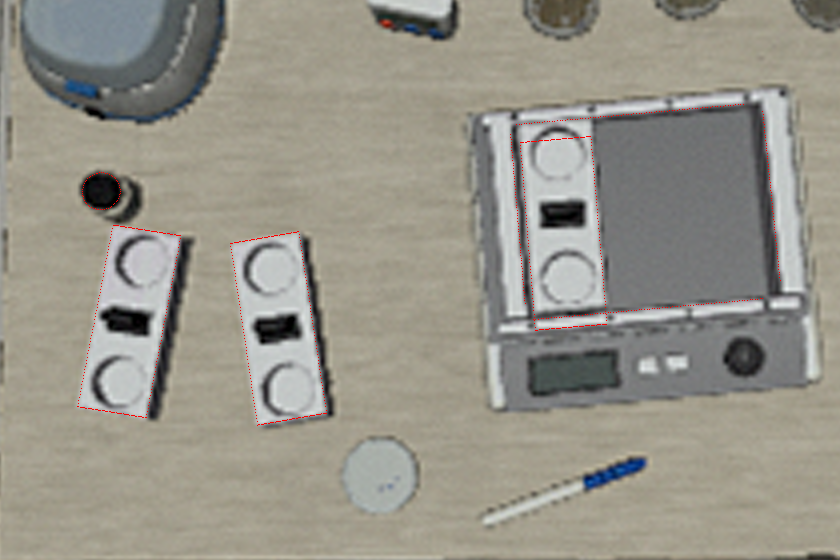

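View pics/o2.png

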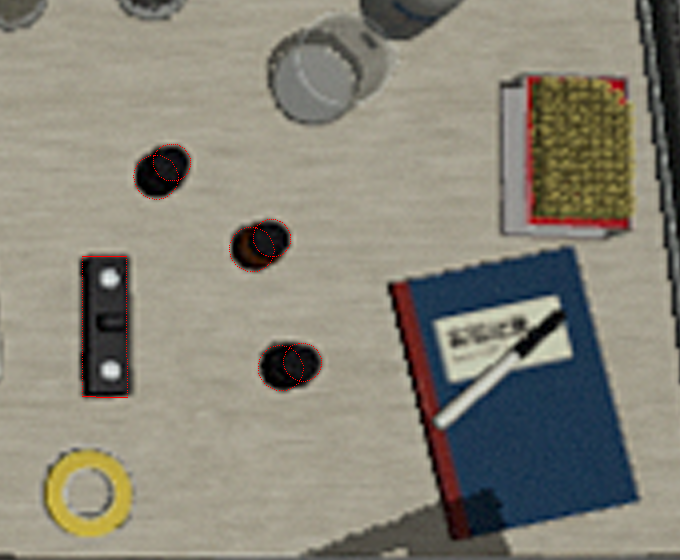

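```bash
python3 - <<'E'
from h import *
im=cv2.imread('pics/scene0.png')
it=[]
m=np.vstack([recto(-.055,.055,-.0214,.013,.042),recto(-.055,.055,-.013,.013,.0)])
it=[place(m,(.4708,-.2493,-.01))]
overlay(im,it,'w1','scene',crop=(220,270,335,395),k=12)
it=[place(m,(.4708,-.2577,-.01+np.pi))]
overlay(im,it,'w2','scene',crop=(220,270,335,395),k=12)
E
python3 -c "
import cv2,numpy as np
a=cv2.imread('pics/w1.png');b=cv2.imread('pics/w2.png')
cv2.imwrite('pics/w.png',cv2.resize(np.hstack([a,b]),None,fx=.55,fy=.55,interpolation=cv2.INTER_AREA))"
```

```text
(no output)
```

View pics/w.png

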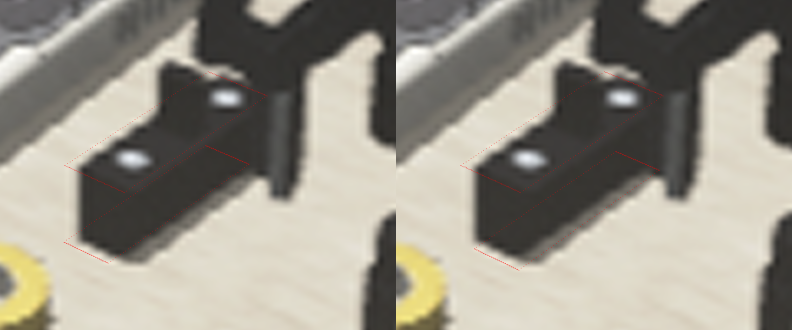

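Run:
```python
from h import *
im=cv2.imread('pics/scene0.png')
it=[place((S['inc'][0]+S['inc'][1])/2,(.5581,-.0313,.0859)),place(M['mod'],(.4726,.2501,.1659)),place(M['wedge'],(.4708,-.2493,-.01))]
for p in [(.5957,-.3048,0),(.5363,-.3803,0),(.4403,-.4003,0)]: it+= [place(circ(0,0,.018,0),p),place(circ(0,0,.0145,.066),p)]
overlay(im,it,'w3','scene',crop=(170,290,235,425),k=4)
```

```text
(no output)
```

View pics/w3.png

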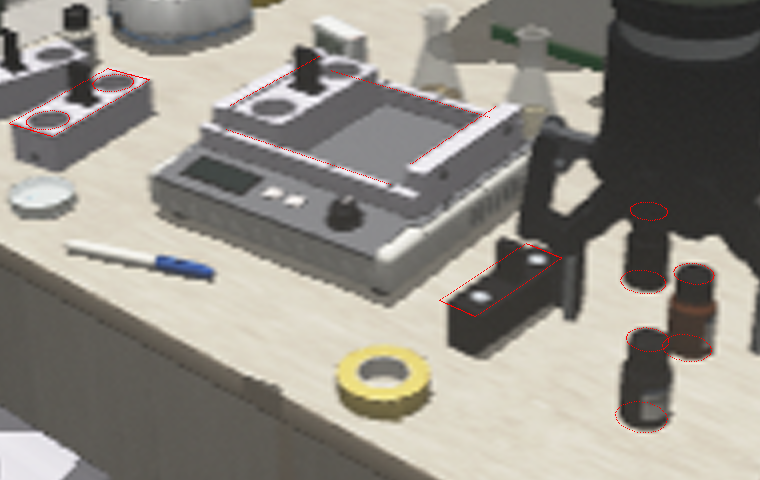

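```bash
cat >> h.py <<'E'
def here():
    s=status.observe(); Rm=R.from_rotvec(s['orientation']).as_matrix(); return s,np.array(s['tool_pos']),Rm,np.arctan2(Rm[1,1],Rm[0,1])
def plan(xyz,th=None,step=.045):
    """th = desired world angle of tool y (mod pi). spin first, then travel"""
    s,p,Rm,t=here(); sp=0
    if th is not None:
        dth=(th-t+np.pi/2)%np.pi-np.pi/2; sp=-dth
        t2=t+dth
    else: t2=t
    D=np.array(xyz)-p
    y=np.array([np.cos(t2),np.sin(t2),0]); x=np.array([-np.sin(t2),np.cos(t2),0]); 
    x=x*np.sign(x@Rm[:,0]) if abs(x@Rm[:,0])>.3 else np.cross(y,[0,0,-1.])
    x=np.cross(y,np.array([0,0,-1.]))
    loc=np.array([D@x,D@y,-D[2]])
    n=int(np.ceil(np.linalg.norm(loc)/step)) or 1
    print('t=%.1f at'%s['clock'],np.round(p,4),'th %.4f'%t,'F',np.round(s['wrist_force'],1),'w %.4f'%s['grip_width'],'z-ax',np.round(Rm[:,2],3))
    print('spin %.4f = %d x %.4f'%(sp,max(1,np.ceil(abs(sp)/.145)),sp/max(1,np.ceil(abs(sp)/.145))),'loc',np.round(loc,4),'= %d x'%n,np.round(loc/n,4))
E
python3 - <<'E'
from h import *
plan((.4726,.2501,.2),.166)
E
```

```text
t=1.3 at [ 0.2185 -0.5319  0.2314] th -1.1810 F [-0.4  1.1  0.3] w 0.0854 z-ax [ 0. -0. -1.]
spin -1.3470 = 10 x -0.1347 loc [0.7293 0.3798 0.0314] = 19 x [0.0384 0.02   0.0017]
```

Emit:
step_arm --plan '[{"spin": -0.135}, {"spin": -0.135}, {"spin": -0.135}, {"spin": -0.135}, {"spin": -0.135}, {"spin": -0.135}, {"spin": -0.135}, {"spin": -0.135}, {"spin": -0.135}, {"spin": -0.132}]'

```text
invalid input
```

Emit:
step_arm --plan '[{"travel": [0.038, 0.02, 0]}, {"travel": [0.038, 0.02, 0]}, {"travel": [0.038, 0.02, 0]}, {"travel": [0.038, 0.02, 0]}, {"travel": [0.038, 0.02, 0]}, {"travel": [0.038, 0.02, 0]}, {"travel": [0.038, 0.02, 0]}, {"travel": [0.038, 0.02, 0]}, {"travel": [0.038, 0.02, 0]}, {"travel": [0.038, 0.02, 0]}]'

```text
invalid input
```

Run:
```python
from h import *
shot('top','top1'); shot('scene','scene1')
plan((.4726,.2501,.2),.166)
print(status.observe()['q'])
```

```text
t=1.4 at [ 0.2185 -0.5319  0.2313] th -1.1810 F [-0.4  0.1 -0.3] w 0.0851 z-ax [ 0. -0. -1.]
spin -1.3470 = 10 x -0.1347 loc [0.7293 0.3798 0.0313] = 19 x [0.0384 0.02   0.0016]
[-1.20101169e+00  3.19614270e-01  1.56445788e+00  3.45957842e-05
  1.25739536e+00 -1.99906063e-02]
```

View pics/top1.png

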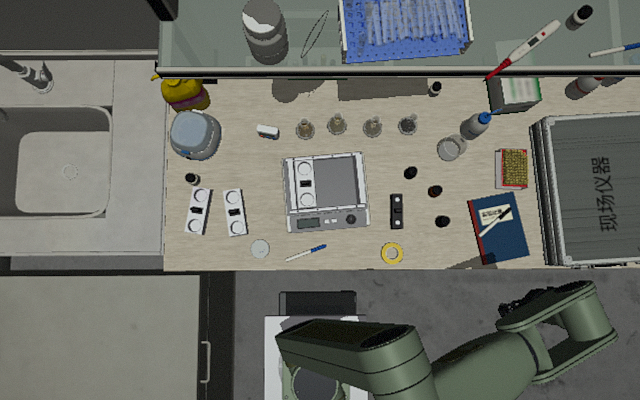

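View pics/scene1.png

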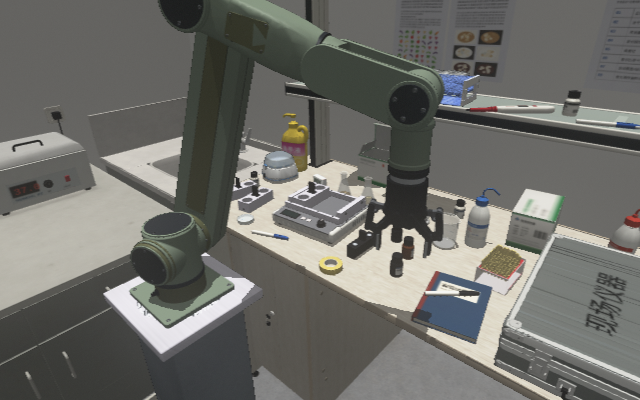

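Both keys are needed per row, it seems; the arm did not move.

Emit:
step_arm --plan '[{"travel": [0, 0, 0], "spin": -0.135}, {"travel": [0, 0, 0], "spin": -0.135}, {"travel": [0, 0, 0], "spin": -0.135}, {"travel": [0, 0, 0], "spin": -0.135}, {"travel": [0, 0, 0], "spin": -0.135}, {"travel": [0, 0, 0], "spin": -0.135}, {"travel": [0, 0, 0], "spin": -0.135}, {"travel": [0, 0, 0], "spin": -0.135}, {"travel": [0, 0, 0], "spin": -0.135}, {"travel": [0, 0, 0], "spin": -0.132}]'

```text
clock: 2.4
tool_pos: [0.2185, -0.5319, 0.2313]
orientation: [2.023, 2.403, -0.0]
wrist_force: [-0.3, 0.0, -0.3]
grip_width: 0.0856
```

Emit:
step_arm --plan '[{"travel": [0.038, 0.02, 0], "spin": 0}, {"travel": [0.038, 0.02, 0], "spin": 0}, {"travel": [0.038, 0.02, 0], "spin": 0}, {"travel": [0.038, 0.02, 0], "spin": 0}, {"travel": [0.038, 0.02, 0], "spin": 0}, {"travel": [0.038, 0.02, 0], "spin": 0}, {"travel": [0.038, 0.02, 0], "spin": 0}, {"travel": [0.038, 0.02, 0], "spin": 0}, {"travel": [0.038, 0.02, 0], "spin": 0}, {"travel": [0.038, 0.02, 0], "spin": 0}]'

```text
clock: 3.4
tool_pos: [0.3532, -0.1224, 0.2316]
orientation: [2.029, 2.397, 0.001]
wrist_force: [0.3, 0.3, -0.2]
grip_width: 0.085
```

Run:
```python
from h import *
plan((.4726,.2501,.2),.166)
print(status.observe()['q'])
```

```text
t=3.4 at [ 0.3532 -0.1224  0.2316] th 0.1656 F [ 0.3  0.3 -0.2] w 0.0850 z-ax [ 0.001 -0.    -1.   ]
spin -0.0004 = 1 x -0.0004 loc [0.3477 0.1793 0.0316] = 9 x [0.0386 0.0199 0.0035]
[-3.64427830e-01 -4.54940286e-03  1.96617790e+00 -2.44779505e-05
  1.17870686e+00 -5.30000461e-01]
```

Emit:
step_arm --plan '[{"travel": [0.0385, 0.02, 0.0035], "spin": 0}, {"travel": [0.0385, 0.02, 0.0035], "spin": 0}, {"travel": [0.0385, 0.02, 0.0035], "spin": 0}, {"travel": [0.0385, 0.02, 0.0035], "spin": 0}, {"travel": [0.0385, 0.02, 0.0035], "spin": 0}, {"travel": [0.0385, 0.02, 0.0035], "spin": 0}, {"travel": [0.0385, 0.02, 0.0035], "spin": 0}, {"travel": [0.0385, 0.02, 0.0035], "spin": 0}, {"travel": [0.039, 0.019, 0.0035], "spin": 0}]'

```text
clock: 4.3
tool_pos: [0.4726, 0.2497, 0.1997]
orientation: [2.029, 2.398, 0.0]
wrist_force: [0.7, -0.2, -0.1]
grip_width: 0.0855
```

Run:
```python
from h import *
shot('top','top2'); shot('scene','scene2')
a=cv2.imread('pics/top2.png'); b=cv2.imread('pics/scene2.png')
cv2.imwrite('pics/v2.png',np.hstack([cv2.resize(a[140:340,160:400],None,fx=1.65,fy=1.65),cv2.resize(b[100:300,160:400],None,fx=1.65,fy=1.65)]))
plan((.4726,.2501,.044),.166)
```

```text
t=4.4 at [0.4734 0.2521 0.199 ] th 0.1701 F [-0.8  0.4 -0.5] w 0.0852 z-ax [ 0.001  0.002 -1.   ]
spin 0.0041 = 1 x 0.0041 loc [-0.0019 -0.0011  0.155 ] = 4 x [-0.0005 -0.0003  0.0387]
```

View pics/v2.png

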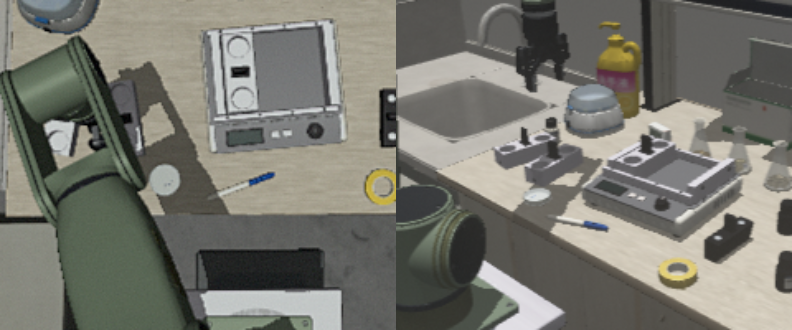

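Emit:
step_arm --plan '[{"travel": [0, 0, 0.03], "spin": 0}, {"travel": [0, 0, 0.04], "spin": 0}, {"travel": [0, 0, 0.04], "spin": 0}, {"travel": [0, 0, 0.03], "spin": 0}, {"travel": [0, 0, 0.014], "spin": 0}, {"travel": [0, 0, 0], "spin": 0}]'

```text
clock: 5.0
tool_pos: [0.4706, 0.2464, 0.0438]
orientation: [-2.029, -2.396, 0.008]
wrist_force: [-1.0, -0.1, 0.5]
grip_width: 0.0852
```

Emit:
step_arm --plan '[{"travel": [0, 0, 0], "spin": 0}, {"travel": [0, 0, 0], "spin": 0}, {"travel": [0, 0, 0], "spin": 0}, {"travel": [0, 0, 0], "spin": 0}, {"travel": [0, 0, 0], "spin": 0}, {"travel": [0, 0, 0], "spin": 0}, {"travel": [0, 0, 0], "spin": 0}, {"travel": [0, 0, 0], "spin": 0}]' --fingers -1 --grip_force 40

```text
clock: 5.8
tool_pos: [0.4725, 0.2479, 0.0464]
orientation: [2.029, 2.398, 0.001]
wrist_force: [-0.3, -0.9, 5.8]
grip_width: 0.0094
```

Emit:
step_arm --plan '[{"travel": [0, 0, -0.01], "spin": 0}, {"travel": [0, 0, -0.03], "spin": 0}, {"travel": [0, 0, -0.04], "spin": 0}, {"travel": [0, 0, -0.04], "spin": 0}, {"travel": [0, 0, -0.02], "spin": 0}, {"travel": [0, 0, 0], "spin": 0}]'

```text
clock: 6.4
tool_pos: [0.4736, 0.2485, 0.1889]
orientation: [2.028, 2.396, 0.01]
wrist_force: [0.6, 0.1, -3.2]
grip_width: 0.0097
```

Run:
```python
from h import *
i=np.array([.5581,-.0313]); th=.0859
def inc(x,y): c,s=np.cos(th),np.sin(th); return i+[c*x-s*y,s*x+c*y]
t=inc(0,8); t=inc(0,.006); print(t)
plan((*t,.2),th)
```

```text
[ 0.55758523 -0.02532212]
t=6.4 at [0.4736 0.2485 0.1889] th 0.1660 F [ 0.6  0.1 -3.2] w 0.0097 z-ax [ 0.006  0.003 -1.   ]
spin 0.0801 = 1 x 0.0801 loc [-0.28    0.0602 -0.0111] = 7 x [-0.04    0.0086 -0.0016]
```

```bash
cat >> h.py <<'E'
I0=np.array([.5581,-.0313]); TH=.0859
def inc(x,y,i=None,th=None):
    i=I0 if i is None else i; th=TH if th is None else th
    c,s=np.cos(th),np.sin(th); return i+np.array([c*x-s*y,s*x+c*y])
E
python3 - <<'E'
from h import *
plan((*inc(0,-.004),.205),TH)
E
```

```text
t=6.4 at [0.4736 0.2485 0.1889] th 0.1660 F [ 0.6  0.1 -3.2] w 0.0097 z-ax [ 0.006  0.003 -1.   ]
spin 0.0801 = 1 x 0.0801 loc [-0.29    0.0602 -0.0161] = 7 x [-0.0414  0.0086 -0.0023]
```

Emit:
step_arm --plan '[{"travel": [0, 0, -0.016], "spin": 0.08}, {"travel": [-0.02, 0.004, 0], "spin": 0}, {"travel": [-0.04, 0.008, 0], "spin": 0}, {"travel": [-0.04, 0.008, 0], "spin": 0}, {"travel": [-0.045, 0.01, 0], "spin": 0}, {"travel": [-0.045, 0.01, 0], "spin": 0}, {"travel": [-0.04, 0.008, 0], "spin": 0}, {"travel": [-0.035, 0.007, 0], "spin": 0}, {"travel": [-0.025, 0.005, 0], "spin": 0}, {"travel": [0, 0, 0], "spin": 0}]'

```text
clock: 7.4
tool_pos: [0.5565, -0.039, 0.1993]
orientation: [-2.127, -2.309, 0.005]
wrist_force: [-0.8, -0.2, -2.6]
grip_width: 0.0096
```

Run:
```python
from h import *
shot('top','top3'); shot('scene','scene3')
a=cv2.imread('pics/top3.png'); b=cv2.imread('pics/scene3.png')
cv2.imwrite('pics/v3.png',np.hstack([cv2.resize(a[120:320,200:440],None,fx=1.65,fy=1.65),cv2.resize(b[80:280,220:460],None,fx=1.65,fy=1.65)]))
plan((*inc(0,-.004),.15),TH)
```

```text
t=7.5 at [ 0.5557 -0.0361  0.1998] th 0.0846 F [ 0.1  0.4 -3.1] w 0.0096 z-ax [-0.004  0.001 -1.   ]
spin -0.0013 = 1 x -0.0013 loc [0.0006 0.0028 0.0498] = 2 x [0.0003 0.0014 0.0249]
```

View pics/v3.png

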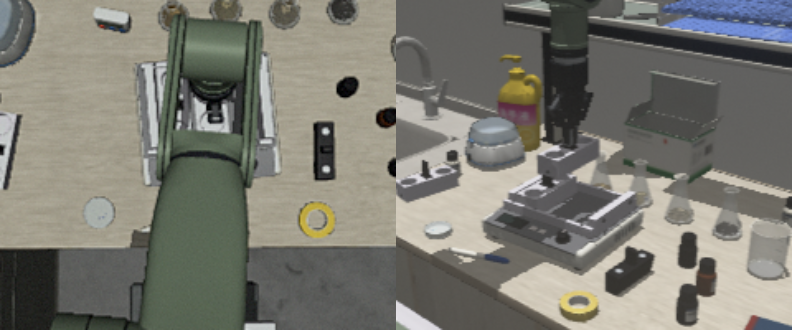

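Emit:
step_arm --plan '[{"travel": [0, 0.002, 0], "spin": 0}, {"travel": [0, 0, 0], "spin": 0}, {"travel": [0, 0, 0], "spin": 0}]'

```text
clock: 7.8
tool_pos: [0.5587, -0.0349, 0.2017]
orientation: [-2.122, -2.316, 0.0]
wrist_force: [-0.1, -0.1, -3.0]
grip_width: 0.0095
```

Run:
```python
from h import *
np.set_printoptions(precision=4,suppress=True)
for i in range(3):
    im=shot('scene','scene4')[:,:,::-1].copy(); print(status.observe()['tool_pos'],status.observe()['qvel'])
s,p,Rm,t=here()
zb=p[2]-.0464
r=sfit(im,S['mod'],(p[0],p[1],t),zb,n='scene'); print('held fit',r,'tcp',p,t)
r2=sfit(im,S['inc'],(*I0,TH),n='scene',rng=.005); print('inc scene',r2)
overlay(im,[place(M['mod'],r[0],zb),place((S['inc'][0]+S['inc'][1])/2,r2[0])],'o4','scene',crop=(140,250,260,420),k=5)
```

```text
[ 0.5587 -0.035   0.2018] [-0.0033 -0.001  -0.0009 -0.0019 -0.0018  0.0005]
[ 0.5587 -0.0352  0.2018] [-0.0052 -0.0022 -0.0009 -0.0016  0.0022 -0.0007]
[ 0.5588 -0.0353  0.2019] [-0.004   0.0003 -0.0018 -0.0017 -0.0012  0.0015]
held fit (array([ 0.5616, -0.0321,  0.1232]), np.float64(12.779853820800781)) tcp [ 0.5588 -0.0353  0.2019] 0.08684111105479592
inc scene (array([ 0.561 , -0.0312,  0.0875]), np.float64(27.402618408203125))
```

View pics/o4.png

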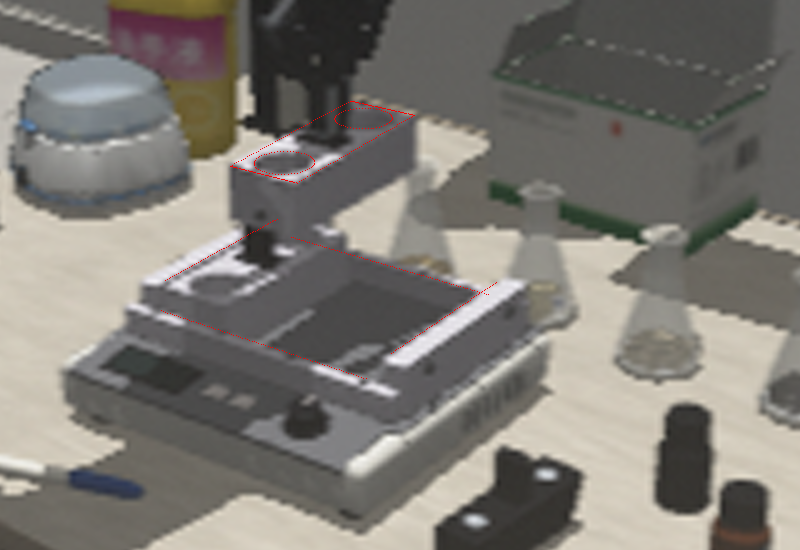

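Emit:
step_arm --plan '[{"travel": [0, 0, 0.03], "spin": 0}, {"travel": [0, 0, 0.03], "spin": 0}, {"travel": [0, 0, 0.02], "spin": 0}, {"travel": [0, 0, 0.01], "spin": 0}, {"travel": [0, 0, 0], "spin": 0}]'

```text
clock: 8.45
tool_pos: [0.5581, -0.0357, 0.1107]
orientation: [-2.122, -2.314, 0.003]
wrist_force: [-0.4, -0.1, -3.4]
grip_width: 0.0092
```

Run:
```python
from h import *
shot('scene','scene5')
b=cv2.imread('pics/scene5.png')
cv2.imwrite('pics/v5.png',cv2.resize(b[140:250,260:420],None,fx=5,fy=5,interpolation=cv2.INTER_CUBIC))
plan((*inc(0,-.004),.097),TH)
```

```text
t=8.5 at [ 0.5591 -0.0358  0.112 ] th 0.0861 F [-0.2  1.2 -3.3] w 0.0097 z-ax [ 0. -0. -1.]
spin 0.0002 = 1 x 0.0002 loc [ 0.0006 -0.0006  0.015 ] = 1 x [ 0.0006 -0.0006  0.015 ]
```

View pics/v5.png

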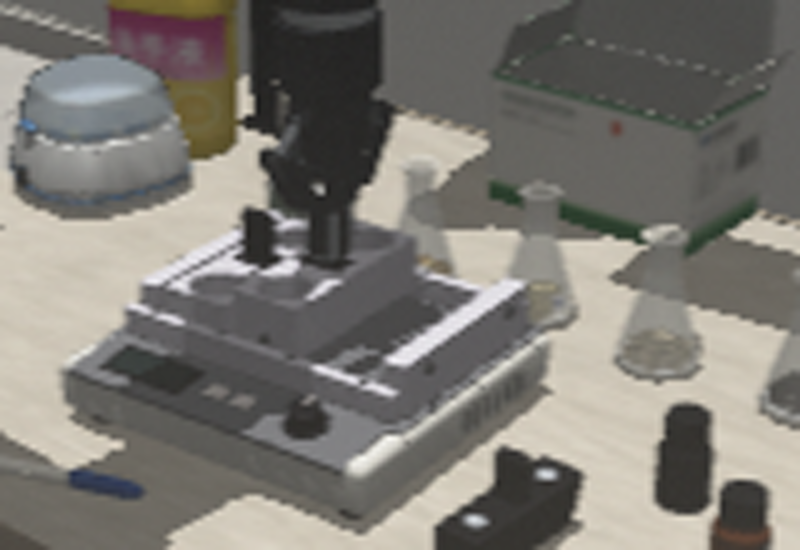

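Emit:
step_arm --plan '[{"travel": [0, 0, 0.008], "spin": 0}, {"travel": [0, 0, 0.006], "spin": 0}, {"travel": [0, 0, 0], "spin": 0}, {"travel": [0, 0, 0], "spin": 0}]'

```text
clock: 8.9
tool_pos: [0.5589, -0.0359, 0.0979]
orientation: [2.124, 2.315, 0.0]
wrist_force: [-0.6, 1.3, -2.9]
grip_width: 0.0094
```

Emit:
step_arm --plan '[{"travel": [0, 0, 0.002], "spin": 0}, {"travel": [0, 0, 0], "spin": 0}, {"travel": [0, 0, 0], "spin": 0}]'

```text
clock: 9.2
tool_pos: [0.5594, -0.0359, 0.0964]
orientation: [2.123, 2.314, 0.001]
wrist_force: [0.5, 0.1, 0.3]
grip_width: 0.0094
```

Emit:
step_arm --plan '[{"travel": [0.003, 0, 0], "spin": 0}, {"travel": [0.003, 0, 0], "spin": 0}, {"travel": [0.003, 0, 0], "spin": 0}, {"travel": [0.003, 0, 0], "spin": 0}, {"travel": [0, 0, 0], "spin": 0}]'

```text
clock: 9.7
tool_pos: [0.5584, -0.0239, 0.0964]
orientation: [2.122, 2.314, 0.001]
wrist_force: [1.0, -2.4, 5.1]
grip_width: 0.0097
```

Emit:
step_arm --plan '[{"travel": [0.002, 0, 0], "spin": 0}, {"travel": [0, 0, 0], "spin": 0}]'

```text
clock: 9.9
tool_pos: [0.5582, -0.0225, 0.0965]
orientation: [2.122, 2.314, -0.0]
wrist_force: [0.5, -5.5, 5.9]
grip_width: 0.0095
```

Emit:
step_arm --plan '[{"travel": [0.002, 0, 0], "spin": 0}, {"travel": [0, 0, 0], "spin": 0}]'

```text
clock: 10.1
tool_pos: [0.5581, -0.0224, 0.0966]
orientation: [2.119, 2.313, -0.004]
wrist_force: [0.2, -12.3, 4.8]
grip_width: 0.0095
```

Emit:
step_arm --plan '[{"travel": [0, 0, 0], "spin": 0}, {"travel": [0, 0, 0], "spin": 0}, {"travel": [0, 0, 0], "spin": 0}]' --fingers 0.2

```text
clock: 10.4
tool_pos: [0.557, -0.0192, 0.0953]
orientation: [-2.123, -2.314, 0.0]
wrist_force: [0.1, 0.4, -0.1]
grip_width: 0.0507
```

Emit:
step_arm --plan '[{"travel": [0, 0, -0.03], "spin": 0}, {"travel": [0, 0, -0.04], "spin": 0}, {"travel": [0, 0, -0.04], "spin": 0}, {"travel": [0.04, 0, 0], "spin": 0}, {"travel": [0.04, 0, 0], "spin": 0}, {"travel": [0.04, 0, 0], "spin": 0}, {"travel": [0.04, 0, 0], "spin": 0}, {"travel": [0.02, 0, 0], "spin": 0}]'

```text
clock: 11.2
tool_pos: [0.541, 0.1628, 0.2054]
orientation: [-2.12, -2.316, -0.0]
wrist_force: [0.5, 0.3, 0.1]
grip_width: 0.0512
```

```bash
cat > f2.py <<'E'
from h import *
import sys
np.set_printoptions(precision=4,suppress=True)
f=sys.argv[1]
shot('top',f); im=cv2.imread(f'pics/{f}.png')
r=sfit(im,S['mod'],(.4788,.3659,-.1635)); print('m1',r)
print(spotter.spot_in('module_b','top')[:4])
overlay(im,[place(M['mod'],r[0])],f+'o',crop=(120,270,165,375),k=3)
plan((r[0][0],r[0][1],.2),r[0][2])
E
python3 f2.py top6
```

```text
m1 (array([ 0.4787,  0.3662, -0.1601]), np.float64(52.58854675292969))
[{'xyz': [0.4704, 0.3654, 0.044], 'confidence': 0.87}, {'xyz': [0.5586, -0.0202, 0.0896], 'confidence': 0.83}, {'xyz': [0.5462, 0.0319, 0.0918], 'confidence': 0.57}]
t=11.3 at [0.5412 0.1624 0.2053] th 0.0900 F [ 0.6 -0.8 -0.2] w 0.0512 z-ax [-0.001  0.001 -1.   ]
spin 0.2501 = 2 x 0.1251 loc [ 0.1913 -0.0942  0.0053] = 5 x [ 0.0383 -0.0188  0.0011]
```

View pics/top6o.png

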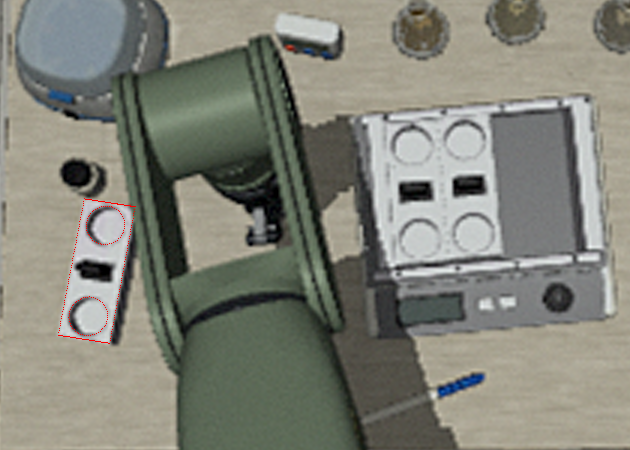

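Emit:
step_arm --plan '[{"travel": [0, 0, 0], "spin": 0.125}, {"travel": [0, 0, 0], "spin": 0.125}, {"travel": [0.038, -0.019, 0], "spin": 0}, {"travel": [0.038, -0.019, 0], "spin": 0}, {"travel": [0.038, -0.019, 0], "spin": 0}, {"travel": [0.038, -0.019, 0], "spin": 0}, {"travel": [0.039, -0.018, 0.005], "spin": 0}, {"travel": [0, 0, 0], "spin": 0}, {"travel": [0, 0, 0], "spin": 0}]'

```text
clock: 12.2
tool_pos: [0.4801, 0.363, 0.2001]
orientation: [2.394, 2.033, -0.003]
wrist_force: [-0.3, -0.3, 0.4]
grip_width: 0.0512
```

Run:
```python
from h import *
plan((.4787,.3662,.046),-.1601)
```

```text
t=12.2 at [0.4801 0.363  0.2001] th -0.1626 F [-0.3 -0.3  0.4] w 0.0512 z-ax [-0.001 -0.001 -1.   ]
spin -0.0025 = 1 x -0.0025 loc [ 0.0029 -0.0019  0.1541] = 4 x [ 0.0007 -0.0005  0.0385]
```

Emit:
step_arm --plan '[{"travel": [0.002, -0.001, 0.03], "spin": 0}, {"travel": [0, 0, 0.04], "spin": 0}, {"travel": [0, 0, 0.04], "spin": 0}, {"travel": [0, 0, 0.03], "spin": 0}, {"travel": [0, 0, 0.014], "spin": 0}, {"travel": [0, 0, 0], "spin": 0}]'

```text
clock: 12.8
tool_pos: [0.4795, 0.3633, 0.0452]
orientation: [2.398, 2.03, -0.007]
wrist_force: [-0.5, 0.4, 0.2]
grip_width: 0.0511
```

Emit:
step_arm --plan '[{"travel": [0, 0, 0], "spin": 0}, {"travel": [0, 0, 0], "spin": 0}, {"travel": [0, 0, 0], "spin": 0}, {"travel": [0, 0, 0], "spin": 0}, {"travel": [0, 0, 0], "spin": 0}, {"travel": [0, 0, 0], "spin": 0}]' --fingers -1 --grip_force 40

```text
clock: 13.4
tool_pos: [0.4805, 0.366, 0.0486]
orientation: [2.396, 2.032, 0.005]
wrist_force: [-0.5, 0.3, 6.4]
grip_width: 0.0092
```

Emit:
step_arm --plan '[{"travel": [0, 0, -0.01], "spin": 0}, {"travel": [0, 0, -0.03], "spin": 0}, {"travel": [0, 0, -0.04], "spin": 0}, {"travel": [0, 0, -0.04], "spin": 0}, {"travel": [0, 0, -0.035], "spin": 0}, {"travel": [0, 0, 0], "spin": -0.125}, {"travel": [0, 0, 0], "spin": -0.121}, {"travel": [0, 0, 0], "spin": 0}]'

```text
clock: 14.2
tool_pos: [0.4794, 0.3651, 0.2021]
orientation: [2.129, 2.31, -0.0]
wrist_force: [0.3, 0.4, -3.4]
grip_width: 0.0096
```

Run:
```python
from h import *
plan((*inc(0,-.056),.208),TH)
```

```text
t=14.2 at [0.4794 0.3651 0.2021] th 0.0819 F [ 0.3  0.4 -3.4] w 0.0096 z-ax [-0. -0. -1.]
spin -0.0040 = 1 x -0.0040 loc [-0.4577  0.0444 -0.0059] = 11 x [-0.0416  0.004  -0.0005]
```

Emit:
step_arm --plan '[{"travel": [-0.02, 0.002, -0.006], "spin": -0.004}, {"travel": [-0.043, 0.004, 0], "spin": 0}, {"travel": [-0.043, 0.004, 0], "spin": 0}, {"travel": [-0.043, 0.004, 0], "spin": 0}, {"travel": [-0.043, 0.004, 0], "spin": 0}, {"travel": [-0.043, 0.004, 0], "spin": 0}, {"travel": [-0.043, 0.004, 0], "spin": 0}, {"travel": [-0.043, 0.004, 0], "spin": 0}, {"travel": [-0.043, 0.004, 0], "spin": 0}, {"travel": [-0.043, 0.004, 0], "spin": 0}]'

```text
clock: 15.2
tool_pos: [0.5522, -0.0386, 0.2077]
orientation: [-2.127, -2.311, 0.001]
wrist_force: [0.6, -0.5, -3.6]
grip_width: 0.0094
```

Emit:
step_arm --plan '[{"travel": [-0.03, 0.004, 0], "spin": 0}, {"travel": [-0.0187, 0.002, 0], "spin": 0}, {"travel": [0, 0, 0], "spin": 0}, {"travel": [0, 0, 0], "spin": 0}, {"travel": [0, 0, 0], "spin": 0}]'

```text
clock: 15.7
tool_pos: [0.5623, -0.0839, 0.2076]
orientation: [-2.123, -2.314, 0.0]
wrist_force: [-0.3, 0.1, -3.3]
grip_width: 0.0094
```

Run:
```python
from h import *
shot('scene','scene7')
b=cv2.imread('pics/scene7.png')
cv2.imwrite('pics/v7.png',cv2.resize(b[140:250,260:420],None,fx=5,fy=5,interpolation=cv2.INTER_CUBIC))
plan((*inc(0,-.054),.115),TH)
```

```text
t=15.8 at [ 0.5624 -0.0838  0.2077] th 0.0865 F [ 0.3 -0.2 -3.1] w 0.0091 z-ax [-0.001  0.    -1.   ]
spin 0.0006 = 1 x 0.0006 loc [-0.0013  0.0003  0.0927] = 3 x [-0.0004  0.0001  0.0309]
```

View pics/v7.png

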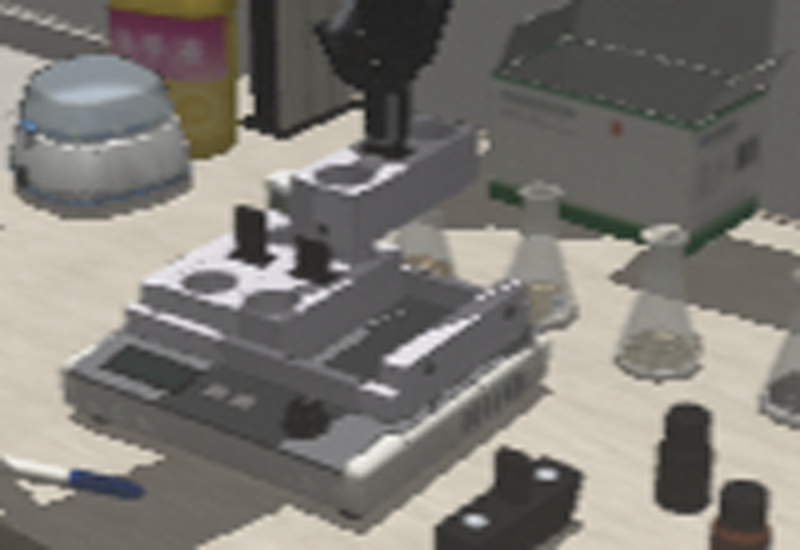

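Emit:
step_arm --plan '[{"travel": [-0.001, 0, 0.03], "spin": 0}, {"travel": [0, 0, 0.03], "spin": 0}, {"travel": [0, 0, 0.023], "spin": 0}, {"travel": [0, 0, 0.01], "spin": 0}, {"travel": [0, 0, 0], "spin": 0}, {"travel": [0, 0, 0], "spin": 0}]'

```text
clock: 16.35
tool_pos: [0.5636, -0.0856, 0.1159]
orientation: [2.122, 2.314, 0.002]
wrist_force: [-0.1, -0.3, -2.3]
grip_width: 0.0089
```

Emit:
step_arm --plan '[{"travel": [0, 0, 0.007], "spin": 0}, {"travel": [0, 0, 0.006], "spin": 0}, {"travel": [0, 0, 0.003], "spin": 0}, {"travel": [0, 0, 0], "spin": 0}, {"travel": [0, 0, 0], "spin": 0}]'

```text
clock: 16.85
tool_pos: [0.5628, -0.086, 0.0988]
orientation: [2.124, 2.315, 0.0]
wrist_force: [0.8, 0.3, -3.4]
grip_width: 0.009
```

Emit:
step_arm --plan '[{"travel": [0, 0, 0.002], "spin": 0}, {"travel": [0, 0, 0], "spin": 0}, {"travel": [0, 0, 0], "spin": 0}]'

```text
clock: 17.15
tool_pos: [0.5629, -0.0861, 0.0986]
orientation: [2.123, 2.314, 0.001]
wrist_force: [-3.1, -0.6, 7.7]
grip_width: 0.0091
```

Emit:
step_arm --plan '[{"travel": [0.003, 0, 0], "spin": 0}, {"travel": [0.003, 0, 0], "spin": 0}, {"travel": [0.002, 0, 0], "spin": 0}, {"travel": [0, 0, 0], "spin": 0}]'

```text
clock: 17.55
tool_pos: [0.5637, -0.0789, 0.0988]
orientation: [2.119, 2.312, 0.002]
wrist_force: [0.2, -3.1, 6.1]
grip_width: 0.0094
```

Emit:
step_arm --plan '[{"travel": [0.002, 0, 0], "spin": 0}, {"travel": [0, 0, 0], "spin": 0}]'

```text
clock: 17.75
tool_pos: [0.5636, -0.0771, 0.0988]
orientation: [2.119, 2.312, 0.002]
wrist_force: [-0.4, -4.0, 6.7]
grip_width: 0.0093
```

Emit:
step_arm --plan '[{"travel": [0.002, 0, 0], "spin": 0}, {"travel": [0, 0, 0], "spin": 0}]'

```text
clock: 17.95
tool_pos: [0.5635, -0.0751, 0.0988]
orientation: [2.119, 2.312, 0.002]
wrist_force: [1.2, -4.4, 6.6]
grip_width: 0.0093
```

Emit:
step_arm --plan '[{"travel": [0.002, 0, 0], "spin": 0}, {"travel": [0, 0, 0], "spin": 0}]'

```text
clock: 18.15
tool_pos: [0.5634, -0.0739, 0.0989]
orientation: [2.118, 2.311, 0.0]
wrist_force: [0.9, -6.0, 6.6]
grip_width: 0.0088
```

Emit:
step_arm --plan '[{"travel": [0.002, 0, 0], "spin": 0}, {"travel": [0, 0, 0], "spin": 0}]'

```text
clock: 18.35
tool_pos: [0.5633, -0.0738, 0.099]
orientation: [2.116, 2.31, -0.003]
wrist_force: [-0.2, -12.4, 6.5]
grip_width: 0.0092
```

Emit:
step_arm --plan '[{"travel": [0.002, 0, 0], "spin": 0}, {"travel": [0, 0, 0], "spin": 0}]'

```text
clock: 18.55
tool_pos: [0.5633, -0.0736, 0.0991]
orientation: [2.113, 2.309, -0.006]
wrist_force: [0.0, -17.4, 6.2]
grip_width: 0.009
```

Emit:
step_arm --plan '[{"travel": [0, 0, 0], "spin": 0}, {"travel": [0, 0, 0], "spin": 0}, {"travel": [0, 0, 0], "spin": 0}]' --fingers 0.2

```text
clock: 18.85
tool_pos: [0.5613, -0.0676, 0.0968]
orientation: [-2.124, -2.315, -0.001]
wrist_force: [-0.6, 0.1, 0.1]
grip_width: 0.0506
```

Emit:
step_arm --plan '[{"travel": [0, 0, -0.03], "spin": 0}, {"travel": [0, 0, -0.04], "spin": 0}, {"travel": [0, 0, -0.04], "spin": 0}, {"travel": [0.045, 0, 0], "spin": 0}, {"travel": [0.045, 0, 0], "spin": 0}, {"travel": [0.045, 0, 0], "spin": 0}, {"travel": [0.045, 0, 0], "spin": 0}, {"travel": [0.045, 0, 0], "spin": 0}]'

```text
clock: 19.65
tool_pos: [0.5412, 0.1584, 0.2067]
orientation: [-2.123, -2.315, -0.0]
wrist_force: [0.5, 0.8, 0.6]
grip_width: 0.0514
```

Run:
```python
from h import *
np.set_printoptions(precision=4,suppress=True)
shot('top','top8'); im=cv2.imread('pics/top8.png')
r=sfit(im,S['wedge'],(.4708,-.2493,0)); print('wedge',r)
r2=sfit(im,S['inc'],(*I0,TH),rng=.005); print('inc',r2)
overlay(im,[place(M['wedge'],r[0]),place((S['inc'][0]+S['inc'][1])/2,r2[0])],'o8',crop=(130,270,260,420),k=5)
th=r[0][2]; c=r[0][:2]+np.array([np.sin(th),-np.cos(th)])*.004; print('tab',c)
plan((*c,.2),th)
```

```text
wedge (array([ 0.4707, -0.2493, -0.023 ]), np.float64(71.4065170288086))
inc (array([ 0.5573, -0.0314,  0.0849]), np.float64(48.17735290527344))
tab [ 0.4706 -0.2533]
t=19.7 at [0.5406 0.165  0.2067] th 0.0902 F [1.  4.3 0.3] w 0.0512 z-ax [-0.001  0.006 -1.   ]
spin 0.1133 = 1 x 0.1133 loc [-0.4198 -0.0603  0.0067] = 10 x [-0.042  -0.006   0.0007]
```

View pics/o8.png

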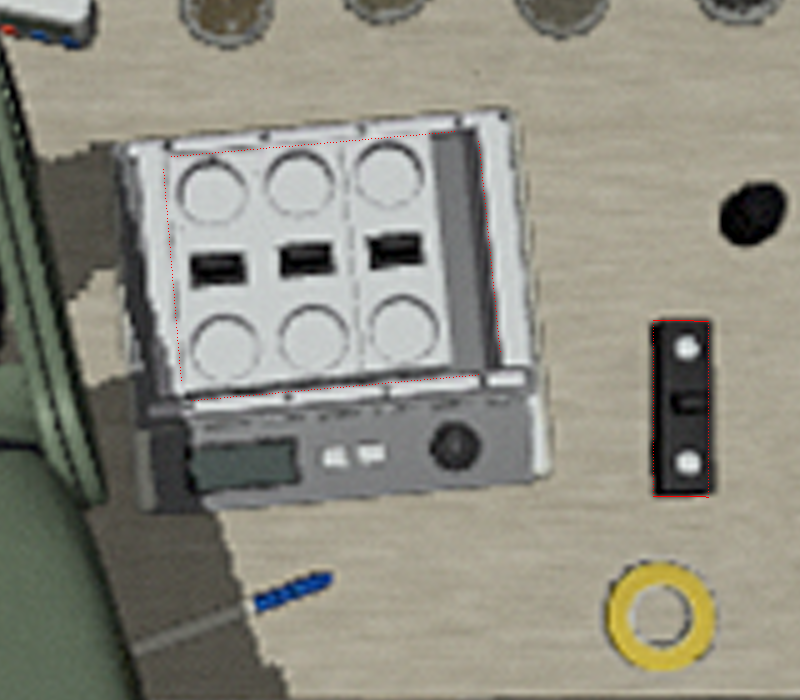

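Emit:
step_arm --plan '[{"travel": [0, 0, 0], "spin": 0.11}, {"travel": [-0.03, -0.005, 0.0], "spin": 0}, {"travel": [-0.044, -0.006, 0.0], "spin": 0}, {"travel": [-0.044, -0.006, 0.0], "spin": 0}, {"travel": [-0.044, -0.006, 0.0], "spin": 0}, {"travel": [-0.044, -0.006, 0.0], "spin": 0}, {"travel": [-0.044, -0.006, 0.0], "spin": 0}, {"travel": [-0.044, -0.006, 0.0], "spin": 0}, {"travel": [-0.044, -0.006, 0.0], "spin": 0}, {"travel": [-0.044, -0.006, 0.0], "spin": 0}]'

```text
clock: 20.7
tool_pos: [0.4792, -0.2258, 0.2068]
orientation: [-2.247, -2.195, -0.001]
wrist_force: [1.0, 0.1, -0.8]
grip_width: 0.0514
```

Emit:
step_arm --plan '[{"travel": [-0.038, -0.007, 0], "spin": 0}, {"travel": [0, 0, 0], "spin": 0}, {"travel": [0, 0, 0], "spin": 0}, {"travel": [0, 0, 0], "spin": 0}]'

```text
clock: 21.1
tool_pos: [0.4719, -0.2611, 0.2067]
orientation: [-2.246, -2.195, -0.001]
wrist_force: [-0.3, 0.6, 0.6]
grip_width: 0.0511
```

Run:
```python
from h import *
plan((.4706,-.2535,.048),-.015)
```

```text
t=21.1 at [ 0.4719 -0.2611  0.2067] th -0.0231 F [-0.3  0.6  0.6] w 0.0511 z-ax [-0.     0.001 -1.   ]
spin -0.0081 = 1 x -0.0081 loc [ 0.0076 -0.0014  0.1587] = 4 x [ 0.0019 -0.0004  0.0397]
```

Emit:
step_arm --plan '[{"travel": [0.0075, -0.001, 0.03], "spin": -0.008}, {"travel": [0, 0, 0.04], "spin": 0}, {"travel": [0, 0, 0.04], "spin": 0}, {"travel": [0, 0, 0.03], "spin": 0}, {"travel": [0, 0, 0.018], "spin": 0}, {"travel": [0, 0, 0], "spin": 0}, {"travel": [0, 0, 0], "spin": 0}]'

```text
clock: 21.8
tool_pos: [0.4717, -0.2539, 0.0493]
orientation: [2.237, 2.205, 0.0]
wrist_force: [-0.6, 0.4, 0.6]
grip_width: 0.0511
```

Emit:
step_arm --plan '[{"travel": [0, 0, 0], "spin": 0}, {"travel": [0, 0, 0], "spin": 0}, {"travel": [0, 0, 0], "spin": 0}, {"travel": [0, 0, 0], "spin": 0}, {"travel": [0, 0, 0], "spin": 0}, {"travel": [0, 0, 0], "spin": 0}]' --fingers -1 --grip_force 50

```text
clock: 22.4
tool_pos: [0.4717, -0.2551, 0.05]
orientation: [2.238, 2.202, 0.001]
wrist_force: [0.1, 0.4, 6.4]
grip_width: 0.0111
```

Emit:
step_arm --plan '[{"travel": [0, 0, -0.01], "spin": 0}, {"travel": [0, 0, -0.03], "spin": 0}, {"travel": [0, 0, -0.04], "spin": 0}, {"travel": [0, 0, -0.04], "spin": 0}, {"travel": [0, 0, -0.04], "spin": 0}, {"travel": [0, 0, 0], "spin": -0.05}, {"travel": [0, 0, 0], "spin": -0.05}, {"travel": [0, 0, 0], "spin": 0}, {"travel": [0, 0, 0], "spin": 0}]'

```text
clock: 23.3
tool_pos: [0.4706, -0.2546, 0.2087]
orientation: [-2.127, -2.311, 0.0]
wrist_force: [-0.2, 0.5, -1.5]
grip_width: 0.0109
```

Run:
```python
from h import *
plan((*inc(0,-.0865),.2),TH)
```

```text
t=23.3 at [ 0.4706 -0.2546  0.2087] th 0.0828 F [-0.2  0.5 -1.5] w 0.0109 z-ax [-0.001  0.    -1.   ]
spin -0.0031 = 1 x -0.0031 loc [0.1285 0.1063 0.0087] = 4 x [0.0321 0.0266 0.0022]
```

Emit:
step_arm --plan '[{"travel": [0.02, 0.016, 0], "spin": -0.003}, {"travel": [0.036, 0.03, 0], "spin": 0}, {"travel": [0.036, 0.03, 0], "spin": 0}, {"travel": [0.024, 0.02, 0.01], "spin": 0}, {"travel": [0.0125, 0.0103, 0.02], "spin": 0}, {"travel": [0, 0, 0.02], "spin": 0}, {"travel": [0, 0, 0], "spin": 0}, {"travel": [0, 0, 0], "spin": 0}, {"travel": [0, 0, 0], "spin": 0}]'

```text
clock: 24.2
tool_pos: [0.5663, -0.1181, 0.1599]
orientation: [2.123, 2.314, 0.001]
wrist_force: [-0.3, 0.2, -0.2]
grip_width: 0.0111
```

Run:
```python
from h import *
np.set_printoptions(precision=4,suppress=True)
shot('scene','scene9'); shot('top','top9')
im=cv2.imread('pics/scene9.png')
s,p,Rm,t=here(); zb=p[2]-.05
r=sfit(im,S['wedge'],(p[0],p[1]+.004,t),zb,n='scene'); print(r)
# module C in scene: fit
c0=inc(0,-.0425); r2=sfit(im,S['mod'],(*c0,TH),.05,n='scene'); print('C',r2, c0)
overlay(im,[place(M['wedge'],r[0],zb),place(M['mod'],r2[0],.05)],'o9','scene',crop=(140,250,260,420),k=5)
a=cv2.imread('pics/top9.png'); cv2.imwrite('pics/v9.png',cv2.resize(a[130:270,260:420],None,fx=5,fy=5,interpolation=cv2.INTER_CUBIC))
plan((*inc(0,-.0865),.15),TH)
```

```text
(array([ 0.5461, -0.1234, -0.2304]), np.float64(19.039688110351562))
C (array([ 0.5202, -0.052 ,  0.1316]), np.float64(15.838134765625)) [ 0.5617 -0.0736]
t=24.3 at [ 0.5663 -0.1181  0.1601] th 0.0861 F [-1.  -0.6 -1.8] w 0.0108 z-ax [ 0.002 -0.001 -1.   ]
spin 0.0002 = 1 x 0.0002 loc [ 0.0007 -0.0007  0.0101] = 1 x [ 0.0007 -0.0007  0.0101]
```

View pics/o9.png

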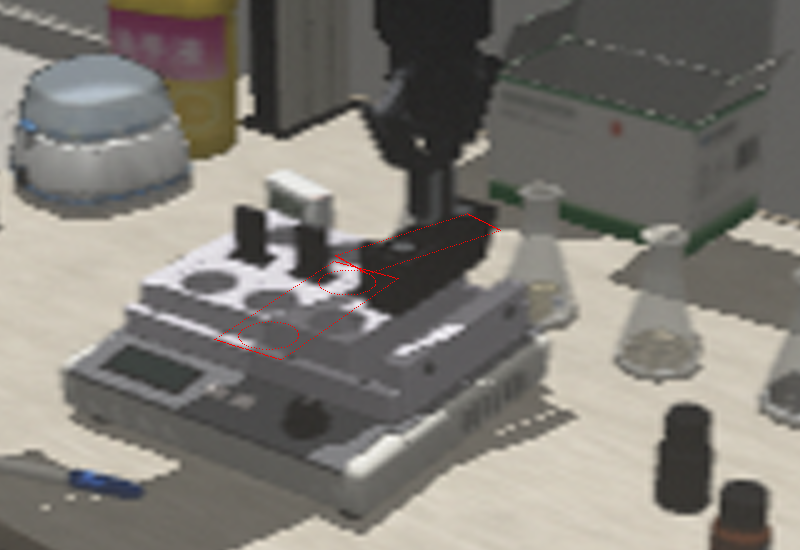

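View pics/v9.png

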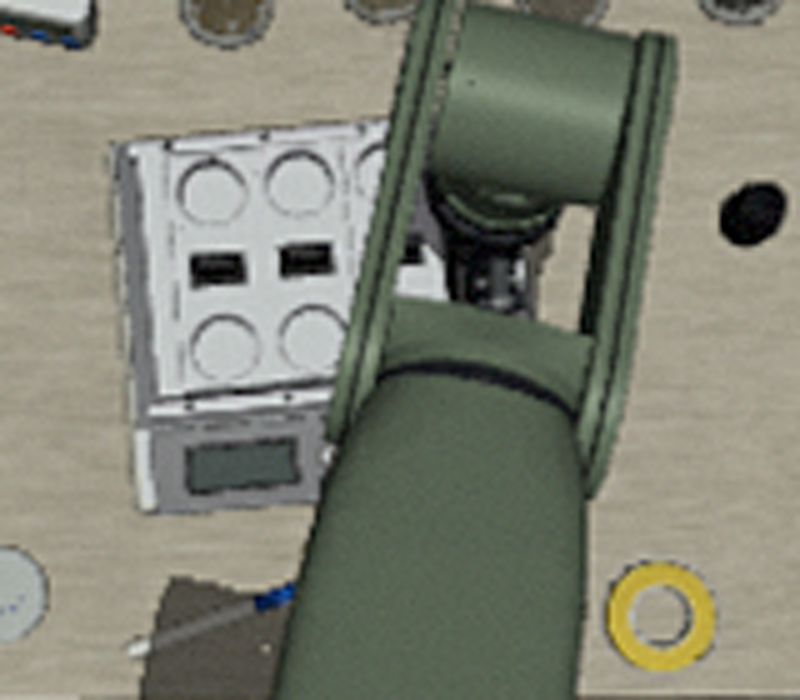

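Run:
```python
from h import *
im=cv2.imread('pics/scene9.png'); t=.0861; p=np.array([.5663,-.1181])
m=np.vstack([recto(-.055,.055,-.0214,.013,.042),recto(-.055,.055,-.013,.013,.0)])
its=[]
o=p+np.array([-np.sin(t),np.cos(t)])*.004+np.array([.003,.003])
its.append(place(m,(*o,t),.110))
c=inc(0,-.0425)+np.array([.003,.003])
its.append(place(M['mod'],(*c,TH),.05)); its.append(place((S['inc'][0]+S['inc'][1])/2,(*(I0+.003),TH)))
overlay(im,its,'o9b','scene',crop=(160,230,300,400),k=8)
```

```text
(no output)
```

View pics/o9b.png

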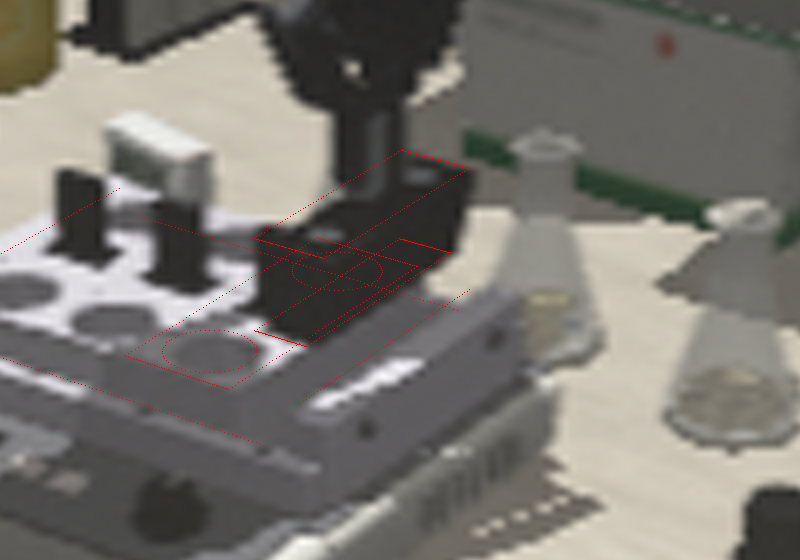

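Emit:
step_arm --plan '[{"travel": [-0.0025, 0, 0.01], "spin": 0}, {"travel": [0, 0, 0.008], "spin": 0}, {"travel": [0, 0, 0], "spin": 0}, {"travel": [0, 0, 0], "spin": 0}]'

```text
clock: 24.7
tool_pos: [0.5657, -0.12, 0.1403]
orientation: [-2.122, -2.315, 0.001]
wrist_force: [-0.4, 0.1, -1.5]
grip_width: 0.0112
```

Emit:
step_arm --plan '[{"travel": [0, 0, 0.004], "spin": 0}, {"travel": [0, 0, 0.002], "spin": 0}, {"travel": [0, 0, 0], "spin": 0}]'

```text
clock: 25.0
tool_pos: [0.5659, -0.1197, 0.1345]
orientation: [-2.122, -2.315, 0.0]
wrist_force: [-0.3, 0.5, -1.9]
grip_width: 0.0113
```

Emit:
step_arm --plan '[{"travel": [0, 0, 0.003], "spin": 0}, {"travel": [0, 0, 0], "spin": 0}]'

```text
clock: 25.2
tool_pos: [0.566, -0.1193, 0.1316]
orientation: [-2.123, -2.315, -0.001]
wrist_force: [0.2, 3.2, -1.3]
grip_width: 0.011
```

Emit:
step_arm --plan '[{"travel": [0.0015, 0, 0.003], "spin": 0}, {"travel": [0, 0, 0], "spin": 0}]'

```text
clock: 25.4
tool_pos: [0.5657, -0.1185, 0.1284]
orientation: [-2.122, -2.316, 0.001]
wrist_force: [0.5, 0.9, -1.8]
grip_width: 0.0107
```

Emit:
step_arm --plan '[{"travel": [0.001, 0, 0.004], "spin": 0}, {"travel": [0, 0, 0], "spin": 0}]'

```text
clock: 25.6
tool_pos: [0.5655, -0.1176, 0.1242]
orientation: [-2.122, -2.316, 0.001]
wrist_force: [0.3, 2.1, -2.0]
grip_width: 0.0113
```

Emit:
step_arm --plan '[{"travel": [0.001, 0, 0.004], "spin": 0}, {"travel": [0, 0, 0], "spin": 0}]'

```text
clock: 25.8
tool_pos: [0.5654, -0.1167, 0.1202]
orientation: [-2.122, -2.316, 0.002]
wrist_force: [0.0, 0.0, -1.2]
grip_width: 0.011
```

Emit:
step_arm --plan '[{"travel": [0.0005, 0, 0.004], "spin": 0}, {"travel": [0, 0, 0], "spin": 0}]' --grip_force 100

```text
clock: 26.0
tool_pos: [0.5658, -0.116, 0.1165]
orientation: [2.123, 2.316, 0.0]
wrist_force: [0.8, 0.8, -2.4]
grip_width: 0.0099
```

Emit:
step_arm --plan '[{"travel": [0, 0, 0.003], "spin": 0}, {"travel": [0, 0, 0], "spin": 0}]'

```text
clock: 26.2
tool_pos: [0.566, -0.1155, 0.1142]
orientation: [2.123, 2.315, 0.002]
wrist_force: [-0.3, 3.3, 2.5]
grip_width: 0.01
```

Emit:
step_arm --plan '[{"travel": [0, 0, 0.002], "spin": 0}, {"travel": [0, 0, 0], "spin": 0}]'

```text
clock: 26.4
tool_pos: [0.5661, -0.1155, 0.1141]
orientation: [2.122, 2.315, 0.002]
wrist_force: [-3.6, 4.6, 12.5]
grip_width: 0.0101
```

Emit:
step_arm --plan '[{"travel": [0, 0, 0.002], "spin": 0}, {"travel": [0, 0, 0], "spin": 0}]'

```text
clock: 26.6
tool_pos: [0.5661, -0.1154, 0.114]
orientation: [2.122, 2.314, 0.003]
wrist_force: [-6.4, 5.1, 23.2]
grip_width: 0.01
```

Emit:
step_arm --plan '[{"travel": [0, 0, 0.0015], "spin": 0}, {"travel": [0, 0, 0], "spin": 0}, {"travel": [0, 0, 0], "spin": 0}]'

```text
clock: 26.9
tool_pos: [0.5661, -0.1155, 0.114]
orientation: [2.121, 2.314, 0.004]
wrist_force: [-9.3, 5.4, 30.7]
grip_width: 0.0098
```

Emit:
step_arm --plan '[{"travel": [0, 0, -0.005], "spin": 0}, {"travel": [0, 0, 0], "spin": 0}, {"travel": [0, 0, 0], "spin": 0}]' --fingers -0.4 --grip_force 40

```text
clock: 27.2
tool_pos: [0.5656, -0.1164, 0.1129]
orientation: [2.122, 2.316, -0.001]
wrist_force: [-0.9, -0.3, 0.1]
grip_width: 0.0258
```

Emit:
step_arm --plan '[{"travel": [0, 0, -0.03], "spin": 0}, {"travel": [0, 0, -0.025], "spin": 0}, {"travel": [0, 0, 0], "spin": 0}]'

```text
clock: 27.5
tool_pos: [0.5677, -0.1168, 0.1708]
orientation: [2.119, 2.312, 0.004]
wrist_force: [-0.3, -0.4, 0.5]
grip_width: 0.0258
```

Emit:
step_arm --plan '[{"travel": [0, 0, 0], "spin": 0}, {"travel": [0, 0, 0], "spin": 0}, {"travel": [0, 0, 0], "spin": 0}]' --fingers -1

```text
clock: 27.8
tool_pos: [0.5649, -0.1159, 0.1667]
orientation: [-2.121, -2.314, 0.003]
wrist_force: [-0.0, 0.7, -0.2]
grip_width: 0.0001
```

Emit:
step_arm --plan '[{"travel": [0, 0, 0.015], "spin": 0}, {"travel": [0, 0, 0.01], "spin": 0}, {"travel": [0, 0, 0.004], "spin": 0}, {"travel": [0, 0, 0], "spin": 0}]'

```text
clock: 28.2
tool_pos: [0.5653, -0.116, 0.1387]
orientation: [-2.122, -2.315, 0.001]
wrist_force: [-0.3, -0.5, 0.2]
grip_width: 0.0002
```

Emit:
step_arm --plan '[{"travel": [0, 0, 0.003], "spin": 0}, {"travel": [0, 0, 0], "spin": 0}]'

```text
clock: 28.4
tool_pos: [0.566, -0.1161, 0.1379]
orientation: [2.122, 2.315, 0.001]
wrist_force: [-2.6, 0.8, 9.1]
grip_width: 0.0002
```

Emit:
step_arm --plan '[{"travel": [0, 0, 0.002], "spin": 0}, {"travel": [0, 0, 0], "spin": 0}]'

```text
clock: 28.6
tool_pos: [0.566, -0.1161, 0.1379]
orientation: [2.121, 2.314, 0.002]
wrist_force: [-6.7, 2.2, 18.6]
grip_width: 0.0001
```

Emit:
step_arm --plan '[{"travel": [0, 0, 0.0025], "spin": 0}, {"travel": [0, 0, 0], "spin": 0}, {"travel": [0, 0, 0], "spin": 0}]'

```text
clock: 28.9
tool_pos: [0.5661, -0.1161, 0.1377]
orientation: [2.12, 2.313, 0.003]
wrist_force: [-9.8, 2.6, 31.0]
grip_width: 0.0005
```

Emit:
step_arm --plan '[{"travel": [0, 0, -0.015], "spin": 0}, {"travel": [0, 0, -0.03], "spin": 0}, {"travel": [0, 0, -0.04], "spin": 0}, {"travel": [-0.045, 0, 0], "spin": 0}, {"travel": [-0.045, 0, 0], "spin": 0}, {"travel": [-0.045, 0, 0], "spin": 0}, {"travel": [-0.045, 0, 0], "spin": 0}]' --fingers 0.3

```text
clock: 29.6
tool_pos: [0.5814, -0.297, 0.2169]
orientation: [2.122, 2.316, 0.0]
wrist_force: [0.4, 1.0, -0.2]
grip_width: 0.0554
```

Run:
```python
from h import *
np.set_printoptions(precision=4,suppress=True)
shot('top','top10'); shot('scene','scene10')
a=cv2.imread('pics/top10.png'); b=cv2.imread('pics/scene10.png')
cv2.imwrite('pics/v10.png',np.hstack([cv2.resize(a[120:270,260:410],None,fx=2.66,fy=2.66,interpolation=cv2.INTER_CUBIC),cv2.resize(b[150:300,260:410],None,fx=2.66,fy=2.66,interpolation=cv2.INTER_CUBIC)]))
cv2.imwrite('pics/top10b.png',a)
plan((.5957,-.3048,.2))
```

```text
t=29.7 at [ 0.5813 -0.3007  0.216 ] th 0.0820 F [-0.7  0.2 -1.2] w 0.0555 z-ax [ 0.    -0.003 -1.   ]
spin 0.0000 = 1 x 0.0000 loc [-0.0052  0.014   0.016 ] = 1 x [-0.0052  0.014   0.016 ]
```

View pics/v10.png

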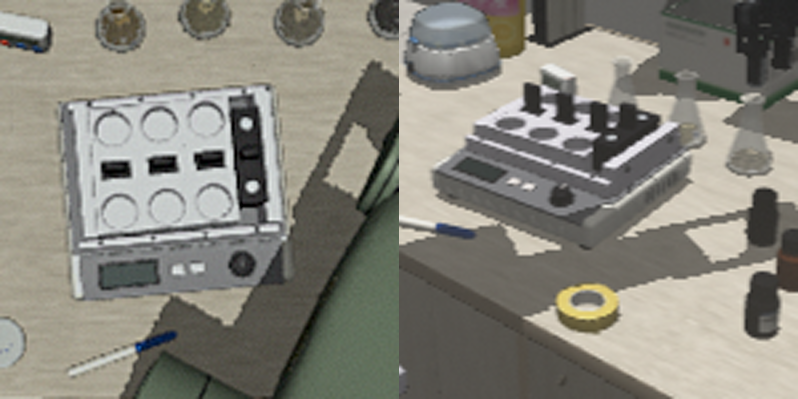

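View pics/top10b.png

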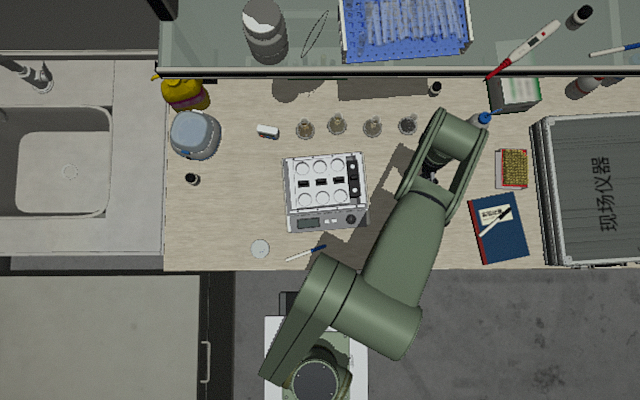

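```bash
cat > row.py <<'E'
from h import *
np.set_printoptions(precision=4,suppress=True)
im=cv2.imread('pics/top10.png')
rowm=np.vstack([circ(sx*.048,y,.02,.09) for sx in(-1,1) for y in(.0655,.0115,-.0425)])
allm=np.vstack([rowm,recto(-.072,.072,-.0695,.0925,.09)])
def dark(im,m,p0):
    # rim arcs are dark lines: minimise brightness on circle
    f=cv2.GaussianBlur(im[:,:,1].astype(np.float32),(0,0),.5)
    best=None
    def cost(p):
        uv=proj('top',place(m,(p0[0]+p[0]*.01,p0[1]+p[1]*.01,p0[2]+p[2]*.1))).astype(np.float32)
        return cv2.remap(f,uv[:,:1],uv[:,1:],cv2.INTER_LINEAR).mean()
    for a in(-.4,0,.4):
        for b in(-.4,0,.4):
            s=np.array([a,b,0]); r=minimize(cost,s,method='Nelder-Mead',options=dict(initial_simplex=np.vstack([s,s+[.3,0,0],s+[0,.3,0],s+[0,0,.2]])))
            if best is None or r.fun<best.fun: best=r
    p=best.x; return np.array([p0[0]+p[0]*.01,p0[1]+p[1]*.01,p0[2]+p[2]*.1]),best.fun
if __name__=='__main__':
    r=dark(im,rowm,(*I0,TH)); print('dark',r)
    r2=fit(im,rowm,(*I0,TH),rng=.004); print('grad',r2)
    overlay(im,[place(rowm,r[0])],'o10',crop=(145,225,280,370),k=8)
    overlay(im,[place(rowm,r2[0])],'o10b',crop=(145,225,280,370),k=8)
E
python3 row.py
```

```text
dark (array([ 0.5571, -0.0321,  0.0916]), np.float64(160.6062774658203))
grad (array([ 0.5562, -0.0369,  0.0936]), np.float64(97.52301788330078))
```

View pics/o10.png

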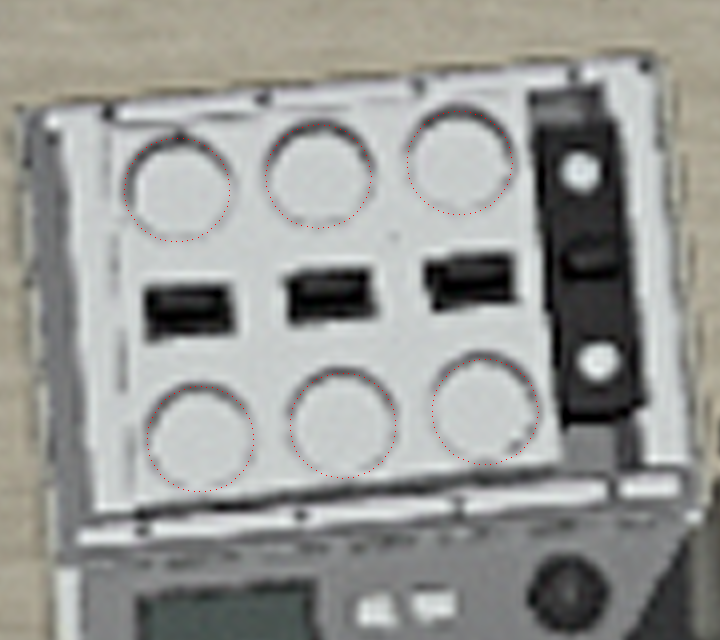

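View pics/o10b.png

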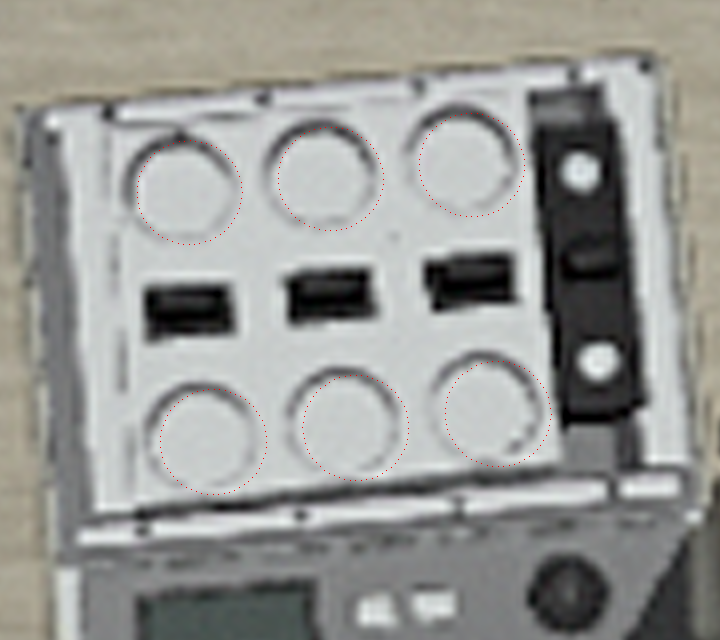

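Emit:
step_arm --plan '[{"travel": [0, 0, 0], "spin": 0.145}, {"travel": [0, 0, 0], "spin": 0.145}, {"travel": [0, 0, 0], "spin": 0.145}, {"travel": [0, 0, 0], "spin": 0.145}, {"travel": [0, 0, 0], "spin": 0.145}, {"travel": [0, 0, 0], "spin": 0.145}, {"travel": [0, 0, 0], "spin": 0.145}, {"travel": [0, 0, 0], "spin": 0.145}, {"travel": [0, 0, 0], "spin": 0.145}, {"travel": [0, 0, 0], "spin": 0.145}]'

```text
clock: 30.7
tool_pos: [0.5813, -0.2945, 0.2167]
orientation: [-3.125, -0.317, 0.0]
wrist_force: [-0.0, 0.4, -0.8]
grip_width: 0.0557
```

Emit:
step_arm --plan '[{"travel": [0, 0, 0], "spin": 0.12}, {"travel": [0, 0, 0], "spin": 0}]'

```text
clock: 30.9
tool_pos: [0.5814, -0.2945, 0.2167]
orientation: [-3.138, -0.139, 0.0]
wrist_force: [0.6, -0.2, -0.1]
grip_width: 0.0558
```

Run:
```python
from h import *
plan((.598,-.3048,.1),TH+np.pi/2)
```

```text
t=30.9 at [ 0.5814 -0.2945  0.2167] th -1.4822 F [ 0.6 -0.2 -0.1] w 0.0558 z-ax [-0.  0. -1.]
spin 0.0027 = 1 x 0.0027 loc [0.0157 0.0116 0.1167] = 3 x [0.0052 0.0039 0.0389]
```

Emit:
step_arm --plan '[{"travel": [0.008, 0.006, 0.02], "spin": 0}, {"travel": [0.0077, 0.0056, 0.04], "spin": 0}, {"travel": [0, 0, 0.04], "spin": 0}, {"travel": [0, 0, 0.016], "spin": 0}, {"travel": [0, 0, 0], "spin": 0}, {"travel": [0, 0, 0.03], "spin": 0}, {"travel": [0, 0, 0.03], "spin": 0}, {"travel": [0, 0, 0.01], "spin": 0}, {"travel": [0, 0, 0], "spin": 0}, {"travel": [0, 0, 0], "spin": 0}]'

```text
clock: 31.9
tool_pos: [0.5992, -0.3061, 0.0327]
orientation: [3.137, 0.139, 0.004]
wrist_force: [-0.0, 0.9, 0.4]
grip_width: 0.0555
```

Emit:
step_arm --plan '[{"travel": [0, 0, 0], "spin": 0}, {"travel": [0, 0, 0], "spin": 0}, {"travel": [0, 0, 0], "spin": 0}, {"travel": [0, 0, 0], "spin": 0}]' --fingers -1 --grip_force 20

```text
clock: 32.3
tool_pos: [0.5992, -0.306, 0.0329]
orientation: [3.137, 0.138, 0.005]
wrist_force: [0.2, -0.3, 6.3]
grip_width: 0.0339
```

Emit:
step_arm --plan '[{"travel": [0, 0, 0], "spin": 0}, {"travel": [0, 0, 0], "spin": 0}, {"travel": [0, 0, -0.04], "spin": 0}, {"travel": [0, 0, -0.04], "spin": 0}, {"travel": [0, 0, -0.04], "spin": 0}, {"travel": [0, 0, 0], "spin": -0.145}, {"travel": [0, 0, 0], "spin": -0.145}, {"travel": [0, 0, 0], "spin": -0.145}, {"travel": [0, 0, 0], "spin": -0.145}, {"travel": [0, 0, 0], "spin": -0.145}]' --fingers 0.3

```text
clock: 33.3
tool_pos: [0.5977, -0.3054, 0.1504]
orientation: [-2.881, -1.25, 0.001]
wrist_force: [-1.4, 0.6, 0.6]
grip_width: 0.0555
```

Emit:
step_arm --plan '[{"travel": [0, 0, 0], "spin": -0.145}, {"travel": [0, 0, 0], "spin": -0.145}, {"travel": [0, 0, 0], "spin": -0.145}, {"travel": [0, 0, 0], "spin": -0.145}, {"travel": [0, 0, 0], "spin": -0.145}, {"travel": [0, 0, 0], "spin": -0.12}, {"travel": [0, 0, 0], "spin": 0}, {"travel": [0, 0, 0], "spin": 0}]'

```text
clock: 34.1
tool_pos: [0.5978, -0.3055, 0.1505]
orientation: [-2.125, -2.313, 0.0]
wrist_force: [-0.5, -0.3, 1.1]
grip_width: 0.0552
```

Run:
```python
from h import *
plan((.598,-.3055,.033),TH)
```

```text
t=34.1 at [ 0.5978 -0.3055  0.1505] th 0.0845 F [-0.5 -0.3  1.1] w 0.0552 z-ax [-0.001  0.    -1.   ]
spin -0.0014 = 1 x -0.0014 loc [-0.      0.0002  0.1175] = 3 x [-0.      0.0001  0.0392]
```

Emit:
step_arm --plan '[{"travel": [0, 0, 0.04], "spin": 0}, {"travel": [0, 0, 0.04], "spin": 0}, {"travel": [0, 0, 0.03], "spin": 0}, {"travel": [0, 0, 0.0075], "spin": 0}, {"travel": [0, 0, 0], "spin": 0}, {"travel": [0, 0, 0], "spin": 0}]'

```text
clock: 34.7
tool_pos: [0.5992, -0.3061, 0.035]
orientation: [2.121, 2.313, 0.001]
wrist_force: [0.9, 0.2, 0.8]
grip_width: 0.0555
```

Emit:
step_arm --plan '[{"travel": [0, 0, 0], "spin": 0}, {"travel": [0, 0, 0], "spin": 0}, {"travel": [0, 0, 0], "spin": 0}, {"travel": [0, 0, 0], "spin": 0}]' --fingers -1

```text
clock: 35.1
tool_pos: [0.5991, -0.3061, 0.0355]
orientation: [2.12, 2.313, 0.001]
wrist_force: [-0.8, -0.1, 6.2]
grip_width: 0.0337
```

Emit:
step_arm --plan '[{"travel": [0, 0, 0], "spin": 0}, {"travel": [0, 0, 0], "spin": 0}, {"travel": [0, 0, -0.04], "spin": 0}, {"travel": [0, 0, -0.045], "spin": 0}, {"travel": [0, 0, -0.045], "spin": 0}, {"travel": [0, -0.045, -0.02], "spin": 0}, {"travel": [0, -0.045, 0], "spin": 0}, {"travel": [0, -0.045, 0], "spin": 0}, {"travel": [0, -0.045, 0], "spin": 0}, {"travel": [0, 0, 0], "spin": 0}]' --fingers 0.3

```text
clock: 36.1
tool_pos: [0.4134, -0.3203, 0.1831]
orientation: [-2.124, -2.309, 0.002]
wrist_force: [0.6, 0.5, -0.1]
grip_width: 0.0558
```

Run:
```python
from h import *
np.set_printoptions(precision=4,suppress=True)
shot('top','top11'); im=cv2.imread('pics/top11.png')
it=[]
for nm,p in [('R1',(.5957,-.3048,0)),('R2',(.5363,-.3803,0)),('R3',(.4403,-.4003,0))]:
    r=sfit(im,S['cap'],p,yaw=False,hull=True,rng=.004); print(nm,r); it+=[place(circ(0,0,.018,0),r[0]),place(circ(0,0,.0145,.066),r[0])]
overlay(im,it,'o11',crop=(130,270,370,540),k=4)
plan((.598,-.3055,.2),TH)
```

```text
R1 (array([ 0.5961, -0.3073,  0.    ]), np.float64(85.15647888183594))
R2 (array([ 0.5365, -0.3803,  0.    ]), np.float64(82.90859985351562))
R3 (array([ 0.4925, -0.378 ,  0.    ]), np.float64(31.336088180541992))
t=36.1 at [ 0.4164 -0.321   0.1835] th 0.0843 F [-0.6 -0.3  0.2] w 0.0556 z-ax [-0.001  0.    -1.   ]
spin -0.0016 = 1 x -0.0016 loc [-0.0001  0.1823 -0.0165] = 5 x [-0.      0.0365 -0.0033]
```

View pics/o11.png

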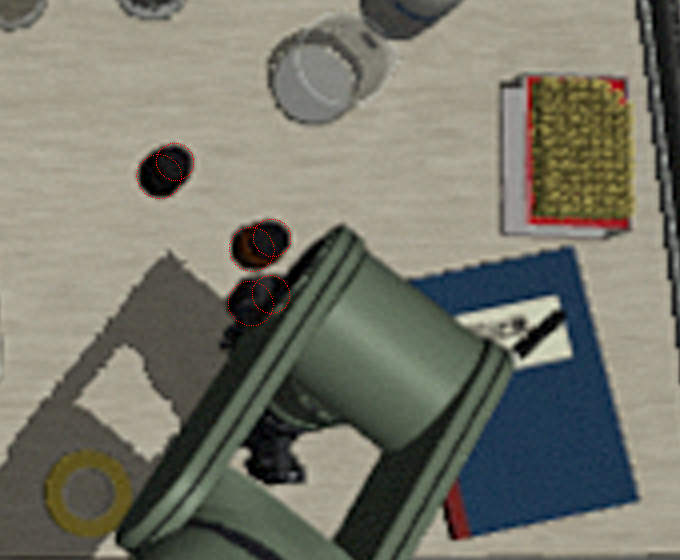

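Emit:
step_arm --plan '[{"travel": [0, 0.036, 0], "spin": 0}, {"travel": [0, 0.045, 0], "spin": 0}, {"travel": [0, 0.045, 0], "spin": 0}, {"travel": [0, 0.036, 0.01], "spin": 0}, {"travel": [0, 0.0203, 0.0225], "spin": 0}, {"travel": [0, 0, 0], "spin": 0}, {"travel": [0, 0, 0], "spin": 0}, {"travel": [0, 0, 0], "spin": 0}]'

```text
clock: 36.95
tool_pos: [0.6002, -0.3055, 0.1516]
orientation: [2.122, 2.315, -0.0]
wrist_force: [-0.7, 0.3, -0.6]
grip_width: 0.0557
```

Run:
```python
from h import *
plan((.598,-.3055,.033),TH)
```

```text
t=37.0 at [ 0.6002 -0.3055  0.1516] th 0.0869 F [-0.7  0.3 -0.6] w 0.0557 z-ax [ 0.001 -0.001 -1.   ]
spin 0.0010 = 1 x 0.0010 loc [ 0.0002 -0.0022  0.1186] = 3 x [ 0.0001 -0.0007  0.0395]
```

Emit:
step_arm --plan '[{"travel": [0, -0.001, 0.04], "spin": 0}, {"travel": [0, 0, 0.04], "spin": 0}, {"travel": [0, 0, 0.03], "spin": 0}, {"travel": [0, 0, 0.0085], "spin": 0}, {"travel": [0, 0, 0], "spin": 0}, {"travel": [0, 0, 0], "spin": 0}]'

```text
clock: 37.55
tool_pos: [0.6004, -0.3064, 0.0347]
orientation: [2.121, 2.312, 0.001]
wrist_force: [-0.4, -0.0, 1.2]
grip_width: 0.0556
```

Emit:
step_arm --plan '[{"travel": [0, 0, 0], "spin": 0}, {"travel": [0, 0, 0], "spin": 0}, {"travel": [0, 0, 0], "spin": 0}, {"travel": [0, 0, 0], "spin": 0}]' --fingers -1 --grip_force 25

```text
clock: 37.95
tool_pos: [0.6004, -0.3061, 0.0348]
orientation: [2.12, 2.313, 0.001]
wrist_force: [-0.9, 1.2, 7.1]
grip_width: 0.0337
```

Emit:
step_arm --plan '[{"travel": [0, 0, -0.02], "spin": 0}, {"travel": [0, 0, -0.04], "spin": 0}, {"travel": [0, 0, -0.045], "spin": 0}, {"travel": [0, 0, -0.045], "spin": 0}, {"travel": [0, 0, 0], "spin": 0}, {"travel": [0, 0, 0], "spin": 0}]'

```text
clock: 38.55
tool_pos: [0.5997, -0.3056, 0.1842]
orientation: [2.12, 2.313, 0.001]
wrist_force: [-0.6, 0.1, -1.1]
grip_width: 0.0336
```

Run:
```python
from h import *
plan((.6111,-.069,.185),TH)
```

```text
t=38.5 at [ 0.5997 -0.3056  0.1842] th 0.0871 F [-0.6  0.1 -1.1] w 0.0336 z-ax [ 0.003 -0.002 -1.   ]
spin 0.0012 = 1 x 0.0012 loc [ 0.2347  0.0316 -0.0008] = 6 x [ 0.0391  0.0053 -0.0001]
```

Emit:
step_arm --plan '[{"travel": [0.02, 0.003, 0], "spin": 0}, {"travel": [0.04, 0.005, 0], "spin": 0}, {"travel": [0.045, 0.006, 0], "spin": 0}, {"travel": [0.045, 0.006, 0], "spin": 0}, {"travel": [0.04, 0.006, 0], "spin": 0}, {"travel": [0.03, 0.004, 0], "spin": 0}, {"travel": [0.0147, 0.0016, 0], "spin": 0}, {"travel": [0, 0, 0], "spin": 0}, {"travel": [0, 0, 0], "spin": 0}, {"travel": [0, 0, 0], "spin": 0}]'

```text
clock: 39.55
tool_pos: [0.6102, -0.0703, 0.1819]
orientation: [-2.124, -2.314, 0.001]
wrist_force: [0.1, 0.8, 0.3]
grip_width: 0.0333
```

Run:
```python
from h import *
plan((.6111,-.069,.13),TH)
```

```text
t=39.5 at [ 0.6102 -0.0703  0.1819] th 0.0856 F [0.1 0.8 0.3] w 0.0333 z-ax [-0.001 -0.001 -1.   ]
spin -0.0003 = 1 x -0.0003 loc [0.0012 0.001  0.0519] = 2 x [0.0006 0.0005 0.026 ]
```

Emit:
step_arm --plan '[{"travel": [0.001, 0.001, 0.02], "spin": 0}, {"travel": [0, 0, 0.02], "spin": 0}, {"travel": [0, 0, 0.013], "spin": 0}, {"travel": [0, 0, 0], "spin": 0}, {"travel": [0, 0, 0], "spin": 0}]'

```text
clock: 40.05
tool_pos: [0.6116, -0.0685, 0.1296]
orientation: [2.124, 2.315, 0.0]
wrist_force: [-0.1, -0.3, -0.6]
grip_width: 0.0335
```

Run:
```python
from h import *
plan((.6111,-.069,.13),TH)
shot('scene','scene12')
b=cv2.imread('pics/scene12.png')
cv2.imwrite('pics/v12.png',cv2.resize(b[145:235,270:390],None,fx=6,fy=6,interpolation=cv2.INTER_CUBIC))
```

```text
t=40.0 at [ 0.6116 -0.0685  0.1296] th 0.0860 F [-0.1 -0.3 -0.6] w 0.0335 z-ax [ 0. -0. -1.]
spin 0.0001 = 1 x 0.0001 loc [-0.0004 -0.0005 -0.0004] = 1 x [-0.0004 -0.0005 -0.0004]
```

View pics/v12.png

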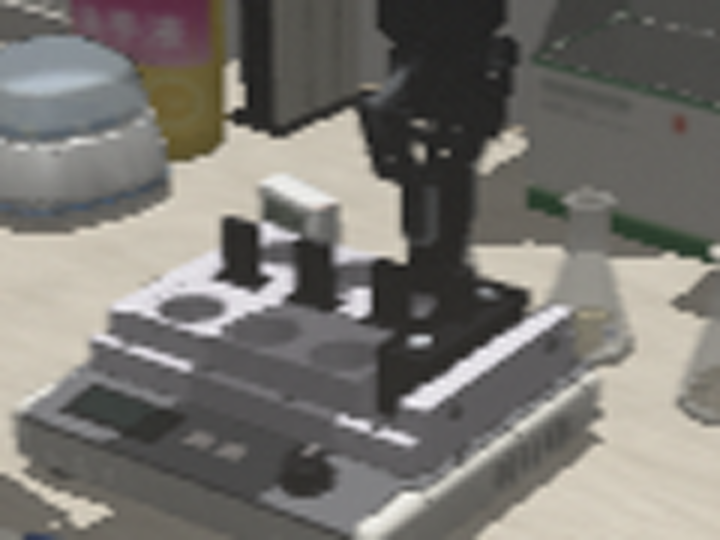

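Not very informative; go by touch.

Emit:
step_arm --plan '[{"travel": [0, 0, 0.006], "spin": 0}, {"travel": [0, 0, 0.003], "spin": 0}, {"travel": [0, 0, 0], "spin": 0}]'

```text
clock: 40.4
tool_pos: [0.6115, -0.0678, 0.1202]
orientation: [2.122, 2.316, 0.0]
wrist_force: [0.2, -0.4, -0.9]
grip_width: 0.0339
```

Emit:
step_arm --plan '[{"travel": [0, 0, 0.003], "spin": 0}, {"travel": [0, 0, 0], "spin": 0}, {"travel": [0, 0, 0], "spin": 0}]'

```text
clock: 40.7
tool_pos: [0.6115, -0.0677, 0.1173]
orientation: [2.122, 2.316, 0.0]
wrist_force: [0.8, 0.4, -1.2]
grip_width: 0.0338
```

Emit:
step_arm --plan '[{"travel": [0, 0, 0.005], "spin": 0}, {"travel": [0, 0, 0.004], "spin": 0}, {"travel": [0, 0, 0.003], "spin": 0}, {"travel": [0, 0, 0], "spin": 0}, {"travel": [0, 0, 0], "spin": 0}]'

```text
clock: 41.2
tool_pos: [0.6114, -0.0677, 0.1051]
orientation: [-2.123, -2.316, 0.0]
wrist_force: [0.6, -0.3, -0.9]
grip_width: 0.0334
```

Emit:
step_arm --plan '[{"travel": [0, 0, 0.003], "spin": 0}, {"travel": [0, 0, 0], "spin": 0}, {"travel": [0, 0, 0], "spin": 0}]'

```text
clock: 41.5
tool_pos: [0.6114, -0.0679, 0.1029]
orientation: [2.122, 2.315, 0.0]
wrist_force: [-0.8, -0.3, 3.3]
grip_width: 0.0336
```

Emit:
step_arm --plan '[{"travel": [0, 0, 0], "spin": 0}, {"travel": [0, 0, 0], "spin": 0}, {"travel": [0, 0, -0.02], "spin": 0}, {"travel": [0, 0, -0.04], "spin": 0}, {"travel": [0, 0, -0.04], "spin": 0}, {"travel": [-0.03, 0, -0.01], "spin": 0}, {"travel": [-0.045, 0, 0], "spin": 0}, {"travel": [-0.045, 0, 0], "spin": 0}, {"travel": [-0.045, 0, 0], "spin": 0}, {"travel": [-0.045, 0, 0], "spin": 0}]' --fingers 0.05

```text
clock: 42.5
tool_pos: [0.6292, -0.2784, 0.2119]
orientation: [-2.122, -2.315, 0.0]
wrist_force: [0.5, 0.3, 0.7]
grip_width: 0.0446
```

Run:
```python
from h import *
shot('top','top13'); shot('scene','scene13')
a=cv2.imread('pics/top13.png'); b=cv2.imread('pics/scene13.png')
cv2.imwrite('pics/v13.png',np.hstack([cv2.resize(a[120:270,260:410],None,fx=2.66,fy=2.66,interpolation=cv2.INTER_CUBIC),cv2.resize(b[150:300,260:410],None,fx=2.66,fy=2.66,interpolation=cv2.INTER_CUBIC)]))
plan((.539,-.379,.2),TH+np.pi/2)
```

```text
t=42.6 at [ 0.6289 -0.2825  0.211 ] th 0.0816 F [ 0.3  0.5 -0.6] w 0.0451 z-ax [-0.001 -0.002 -1.   ]
spin 1.5665 = 11 x 0.1424 loc [-0.0979  0.0884  0.011 ] = 3 x [-0.0326  0.0295  0.0037]
```

View pics/v13.png

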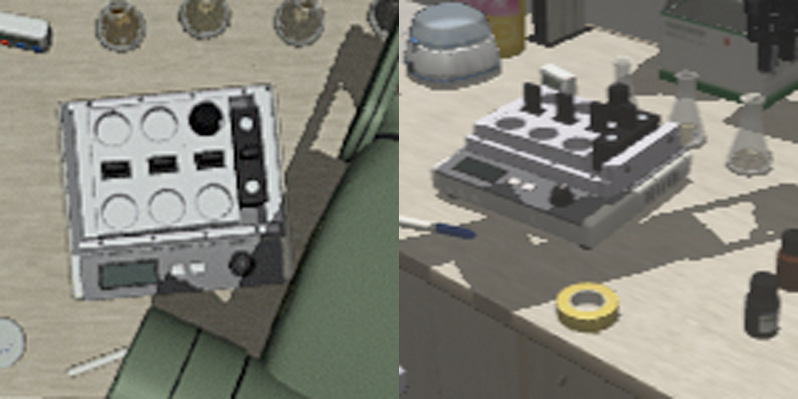

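Emit:
step_arm --plan '[{"travel": [0, 0, 0], "spin": 0.145}, {"travel": [0, 0, 0], "spin": 0.145}, {"travel": [0, 0, 0], "spin": 0.145}, {"travel": [0, 0, 0], "spin": 0.145}, {"travel": [0, 0, 0], "spin": 0.145}, {"travel": [0, 0, 0], "spin": 0.145}, {"travel": [0, 0, 0], "spin": 0.145}, {"travel": [0, 0, 0], "spin": 0.145}, {"travel": [0, 0, 0], "spin": 0.145}, {"travel": [0, 0, 0], "spin": 0.145}]' --fingers 0.3

```text
clock: 43.6
tool_pos: [0.6292, -0.2758, 0.2118]
orientation: [-3.124, -0.317, 0.002]
wrist_force: [-0.1, 0.5, -0.5]
grip_width: 0.0556
```

Emit:
step_arm --plan '[{"travel": [0, 0, 0], "spin": 0.117}, {"travel": [-0.032, 0.029, 0], "spin": 0}, {"travel": [-0.04, 0.036, 0.02], "spin": 0}, {"travel": [-0.026, 0.0235, 0.03], "spin": 0}, {"travel": [0, 0, 0], "spin": 0}, {"travel": [0, 0, 0], "spin": 0}, {"travel": [0, 0, 0], "spin": 0}]'

```text
clock: 44.3
tool_pos: [0.5459, -0.3681, 0.1657]
orientation: [3.138, 0.144, 0.003]
wrist_force: [0.4, 0.4, 1.3]
grip_width: 0.0554
```

Run:
```python
from h import *
plan((.539,-.379,.034),TH+np.pi/2)
```

```text
t=44.3 at [ 0.5459 -0.3681  0.1657] th -1.4791 F [0.4 0.4 1.3] w 0.0554 z-ax [ 0.002 -0.    -1.   ]
spin 0.0058 = 1 x 0.0058 loc [-0.0078  0.0103  0.1317] = 3 x [-0.0026  0.0034  0.0439]
```

Emit:
step_arm --plan '[{"travel": [-0.0075, 0.01, 0.02], "spin": 0.005}, {"travel": [0, 0, 0.03], "spin": 0}, {"travel": [0, 0, 0.04], "spin": 0}, {"travel": [0, 0, 0.03], "spin": 0}, {"travel": [0, 0, 0.0115], "spin": 0}, {"travel": [0, 0, 0], "spin": 0}]'

```text
clock: 44.9
tool_pos: [0.5386, -0.3784, 0.0325]
orientation: [-3.137, -0.137, 0.002]
wrist_force: [0.5, 0.3, -0.0]
grip_width: 0.0555
```

Emit:
step_arm --plan '[{"travel": [0, 0, 0], "spin": 0}, {"travel": [0, 0, 0], "spin": 0}, {"travel": [0, 0, 0], "spin": 0}, {"travel": [0, 0, 0], "spin": 0}]' --fingers -1 --grip_force 20

```text
clock: 45.3
tool_pos: [0.5396, -0.3804, 0.0358]
orientation: [3.136, 0.134, 0.006]
wrist_force: [1.6, -0.2, 6.2]
grip_width: 0.0331
```

Emit:
step_arm --plan '[{"travel": [0, 0, 0], "spin": 0}, {"travel": [0, 0, 0], "spin": 0}, {"travel": [0, 0, -0.04], "spin": 0}, {"travel": [0, 0, -0.04], "spin": 0}, {"travel": [0, 0, -0.03], "spin": 0}, {"travel": [0, 0, 0], "spin": -0.145}, {"travel": [0, 0, 0], "spin": -0.145}, {"travel": [0, 0, 0], "spin": -0.145}, {"travel": [0, 0, 0], "spin": -0.145}, {"travel": [0, 0, 0], "spin": -0.145}]' --fingers 0.3

```text
clock: 46.3
tool_pos: [0.5377, -0.3794, 0.143]
orientation: [-2.882, -1.247, 0.001]
wrist_force: [-0.4, 0.4, 0.3]
grip_width: 0.056
```

Emit:
step_arm --plan '[{"travel": [0, 0, 0], "spin": -0.145}, {"travel": [0, 0, 0], "spin": -0.145}, {"travel": [0, 0, 0], "spin": -0.145}, {"travel": [0, 0, 0], "spin": -0.145}, {"travel": [0, 0, 0], "spin": -0.145}, {"travel": [0, 0, 0], "spin": -0.121}, {"travel": [0, 0, 0], "spin": 0}]'

```text
clock: 47.0
tool_pos: [0.5378, -0.3794, 0.143]
orientation: [-2.124, -2.314, 0.0]
wrist_force: [0.4, -0.2, 0.3]
grip_width: 0.0555
```

Emit:
step_arm --plan '[{"travel": [0, 0.001, 0.03], "spin": 0}, {"travel": [0, 0, 0.04], "spin": 0}, {"travel": [0, 0, 0.03], "spin": 0}, {"travel": [0, 0, 0.009], "spin": 0}, {"travel": [0, 0, 0], "spin": 0}, {"travel": [0, 0, 0], "spin": 0}]'

```text
clock: 47.6
tool_pos: [0.54, -0.3802, 0.0359]
orientation: [2.123, 2.312, 0.0]
wrist_force: [0.7, -0.2, 0.5]
grip_width: 0.0553
```

Emit:
step_arm --plan '[{"travel": [0, 0, 0], "spin": 0}, {"travel": [0, 0, 0], "spin": 0}, {"travel": [0, 0, 0], "spin": 0}, {"travel": [0, 0, 0], "spin": 0}]' --fingers -1 --grip_force 25

```text
clock: 48.0
tool_pos: [0.54, -0.3803, 0.0365]
orientation: [2.121, 2.312, 0.0]
wrist_force: [-0.9, -0.2, 6.1]
grip_width: 0.0334
```

Emit:
step_arm --plan '[{"travel": [0, 0, -0.02], "spin": 0}, {"travel": [0, 0, -0.04], "spin": 0}, {"travel": [0, 0, -0.045], "spin": 0}, {"travel": [0, 0, -0.045], "spin": 0}, {"travel": [0, 0, -0.03], "spin": 0}, {"travel": [0, 0, 0], "spin": 0}, {"travel": [0, 0, 0], "spin": 0}]'

```text
clock: 48.7
tool_pos: [0.539, -0.3793, 0.2149]
orientation: [2.123, 2.314, 0.0]
wrist_force: [-0.5, -0.4, -0.9]
grip_width: 0.0331
```

```bash
cat >> h.py <<'E'
# wells (world, TCP-calibrated): C centre (.5633,-.073), B (.5581,-.0192)
def well(cx,cy,s,t=.0875): return np.array([cx+s*.048*np.cos(t),cy+s*.048*np.sin(t)])
E
python3 - <<'E'
from h import *
w=well(.5584,-.0192,1); print(w)
plan((*w,.215),TH)
E
```

```text
[ 0.60621637 -0.01500536]
t=48.7 at [ 0.539  -0.3793  0.2149] th 0.0859 F [-0.5 -0.4 -0.9] w 0.0331 z-ax [ 0.001 -0.001 -1.   ]
spin 0.0000 = 1 x 0.0000 loc [ 3.572e-01  9.820e-02 -1.000e-04] = 9 x [ 0.0397  0.0109 -0.    ]
```

Emit:
step_arm --plan '[{"travel": [0.025, 0.007, 0], "spin": 0}, {"travel": [0.043, 0.012, 0], "spin": 0}, {"travel": [0.043, 0.012, 0], "spin": 0}, {"travel": [0.043, 0.012, 0], "spin": 0}, {"travel": [0.043, 0.012, 0], "spin": 0}, {"travel": [0.043, 0.012, 0], "spin": 0}, {"travel": [0.043, 0.012, 0], "spin": 0}, {"travel": [0.036, 0.01, 0], "spin": 0}, {"travel": [0.025, 0.006, 0], "spin": 0}, {"travel": [0.0132, 0.0032, 0.02], "spin": 0}]'

```text
clock: 49.7
tool_pos: [0.607, -0.0126, 0.1944]
orientation: [2.12, 2.317, 0.003]
wrist_force: [0.6, -0.4, -0.5]
grip_width: 0.0332
```

Emit:
step_arm --plan '[{"travel": [0, 0, 0.03], "spin": 0}, {"travel": [0, 0, 0.02], "spin": 0}, {"travel": [0, 0, 0], "spin": 0}, {"travel": [0, 0, 0], "spin": 0}, {"travel": [0, 0, 0], "spin": 0}]'

```text
clock: 50.2
tool_pos: [0.6068, -0.0153, 0.1451]
orientation: [2.124, 2.314, 0.001]
wrist_force: [0.5, 0.2, -0.3]
grip_width: 0.0332
```

Run:
```python
from h import *
w=well(.5584,-.0192,1)
plan((*w,.129),TH)
```

```text
t=50.2 at [ 0.6068 -0.0153  0.1451] th 0.0857 F [ 0.5  0.2 -0.3] w 0.0332 z-ax [ 0.001 -0.    -1.   ]
spin -0.0002 = 1 x -0.0002 loc [ 0.0004 -0.0006  0.0161] = 1 x [ 0.0004 -0.0006  0.0161]
```

Emit:
step_arm --plan '[{"travel": [0, 0, 0.014], "spin": 0}, {"travel": [0, 0, 0.006], "spin": 0}, {"travel": [0, 0, 0.003], "spin": 0}, {"travel": [0, 0, 0.003], "spin": 0}, {"travel": [0, 0, 0], "spin": 0}, {"travel": [0, 0, 0], "spin": 0}]'

```text
clock: 50.8
tool_pos: [0.6065, -0.0152, 0.1187]
orientation: [2.124, 2.314, 0.001]
wrist_force: [0.6, 0.4, 0.4]
grip_width: 0.0331
```

Emit:
step_arm --plan '[{"travel": [0, 0, 0.004], "spin": 0}, {"travel": [0, 0, 0.004], "spin": 0}, {"travel": [0, 0, 0.004], "spin": 0}, {"travel": [0, 0, 0], "spin": 0}, {"travel": [0, 0, 0], "spin": 0}]'

```text
clock: 51.3
tool_pos: [0.6062, -0.0151, 0.1062]
orientation: [-2.124, -2.315, 0.0]
wrist_force: [0.6, -0.4, -0.8]
grip_width: 0.033
```

Emit:
step_arm --plan '[{"travel": [0, 0, 0.003], "spin": 0}, {"travel": [0, 0, 0], "spin": 0}, {"travel": [0, 0, 0], "spin": 0}]'

```text
clock: 51.6
tool_pos: [0.6066, -0.0151, 0.1046]
orientation: [2.123, 2.314, 0.001]
wrist_force: [-0.7, -0.1, 4.4]
grip_width: 0.033
```

Seated. Release and go for R3.

Emit:
step_arm --plan '[{"travel": [0, 0, 0], "spin": 0}, {"travel": [0, 0, 0], "spin": 0}, {"travel": [0, 0, -0.02], "spin": 0}, {"travel": [0, 0, -0.04], "spin": 0}, {"travel": [0, 0, -0.045], "spin": 0}, {"travel": [-0.03, 0, -0.005], "spin": 0}, {"travel": [-0.045, 0, 0], "spin": 0}, {"travel": [-0.045, 0, 0], "spin": 0}, {"travel": [-0.045, 0, 0], "spin": 0}, {"travel": [-0.045, 0, 0], "spin": 0}]' --fingers 0.05

```text
clock: 52.6
tool_pos: [0.6242, -0.226, 0.2132]
orientation: [-2.123, -2.315, 0.0]
wrist_force: [0.2, -0.4, 0.4]
grip_width: 0.0452
```

Run:
```python
from h import *
np.set_printoptions(precision=4,suppress=True)
shot('top','top14'); shot('scene','scene14'); im=cv2.imread('pics/top14.png')
r=sfit(im,S['cap'],(.4403,-.4003,0),yaw=False,hull=True,rng=.004); print(r)
b=cv2.imread('pics/scene14.png')
cv2.imwrite('pics/v14.png',np.hstack([cv2.resize(im[120:270,270:470],(532,400),interpolation=cv2.INTER_CUBIC),cv2.resize(b[150:300,260:410],None,fx=2.66,fy=2.66,interpolation=cv2.INTER_CUBIC)[:399]]) if False else cv2.resize(im[120:270,270:470],(800,600),interpolation=cv2.INTER_CUBIC))
plan((r[0][0]+.0028,r[0][1]+.0012,.15),TH+np.pi/2)
```

```text
(array([ 0.4404, -0.4003,  0.    ]), np.float64(86.18997955322266))
t=52.7 at [ 0.6241 -0.2299  0.2124] th 0.0805 F [ 0.3  1.  -0. ] w 0.0446 z-ax [-0.    -0.002 -1.   ]
spin 1.5654 = 11 x 0.1423 loc [-0.1947  0.153   0.0624] = 6 x [-0.0325  0.0255  0.0104]
```

View pics/v14.png

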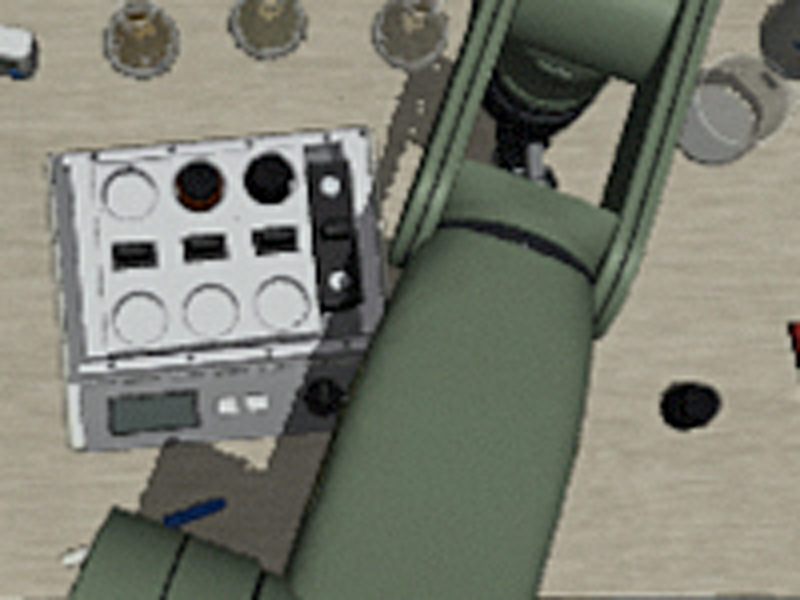

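Both bottles stand in the back wells of B and C. Now R3.

Emit:
step_arm --plan '[{"travel": [0, 0, 0], "spin": 0.145}, {"travel": [0, 0, 0], "spin": 0.145}, {"travel": [0, 0, 0], "spin": 0.145}, {"travel": [0, 0, 0], "spin": 0.145}, {"travel": [0, 0, 0], "spin": 0.145}, {"travel": [0, 0, 0], "spin": 0.145}, {"travel": [0, 0, 0], "spin": 0.145}, {"travel": [0, 0, 0], "spin": 0.145}, {"travel": [0, 0, 0], "spin": 0.145}, {"travel": [0, 0, 0], "spin": 0.145}]' --fingers 0.3

```text
clock: 53.7
tool_pos: [0.6242, -0.2234, 0.2131]
orientation: [-3.125, -0.316, 0.001]
wrist_force: [-0.1, 0.3, -0.0]
grip_width: 0.0554
```

Emit:
step_arm --plan '[{"travel": [0, 0, 0], "spin": 0.116}, {"travel": [-0.025, 0.02, 0], "spin": 0}, {"travel": [-0.036, 0.028, 0], "spin": 0}, {"travel": [-0.036, 0.028, 0], "spin": 0}, {"travel": [-0.036, 0.028, 0.01], "spin": 0}, {"travel": [-0.036, 0.028, 0.02], "spin": 0}, {"travel": [-0.025, 0.02, 0.02], "spin": 0}, {"travel": [0, 0, 0], "spin": 0}, {"travel": [0, 0, 0], "spin": 0}, {"travel": [0, 0, 0], "spin": 0}]'

```text
clock: 54.7
tool_pos: [0.4462, -0.3927, 0.1642]
orientation: [3.138, 0.144, 0.002]
wrist_force: [0.0, 0.4, -0.4]
grip_width: 0.0556
```

Run:
```python
from h import *
plan((.4432,-.3991,.034),TH+np.pi/2)
```

```text
t=54.7 at [ 0.4462 -0.3927  0.1642] th -1.4789 F [ 0.   0.4 -0.4] w 0.0556 z-ax [ 0.002 -0.001 -1.   ]
spin 0.0060 = 1 x 0.0060 loc [-0.0035  0.0061  0.1302] = 3 x [-0.0012  0.002   0.0434]
```

Emit:
step_arm --plan '[{"travel": [-0.0035, 0.006, 0.02], "spin": 0.006}, {"travel": [0, 0, 0.03], "spin": 0}, {"travel": [0, 0, 0.04], "spin": 0}, {"travel": [0, 0, 0.03], "spin": 0}, {"travel": [0, 0, 0.01], "spin": 0}, {"travel": [0, 0, 0], "spin": 0}]'

```text
clock: 55.3
tool_pos: [0.4426, -0.3986, 0.0328]
orientation: [-3.137, -0.136, 0.002]
wrist_force: [-0.3, 0.5, -0.1]
grip_width: 0.0555
```

Emit:
step_arm --plan '[{"travel": [0, 0, 0], "spin": 0}, {"travel": [0, 0, 0], "spin": 0}, {"travel": [0, 0, 0], "spin": 0}, {"travel": [0, 0, 0], "spin": 0}]' --fingers -1 --grip_force 20

```text
clock: 55.7
tool_pos: [0.4433, -0.4004, 0.0355]
orientation: [3.136, 0.133, 0.006]
wrist_force: [1.7, 0.7, 7.1]
grip_width: 0.033
```

Emit:
step_arm --plan '[{"travel": [0, 0, 0], "spin": 0}, {"travel": [0, 0, 0], "spin": 0}, {"travel": [0, 0, -0.04], "spin": 0}, {"travel": [0, 0, -0.04], "spin": 0}, {"travel": [0, 0, -0.03], "spin": 0}, {"travel": [0, 0, 0], "spin": -0.145}, {"travel": [0, 0, 0], "spin": -0.145}, {"travel": [0, 0, 0], "spin": -0.145}, {"travel": [0, 0, 0], "spin": -0.145}, {"travel": [0, 0, 0], "spin": -0.145}]' --fingers 0.3

```text
clock: 56.7
tool_pos: [0.4416, -0.3995, 0.1432]
orientation: [-2.883, -1.246, 0.001]
wrist_force: [-0.1, 0.1, -0.2]
grip_width: 0.0555
```

Emit:
step_arm --plan '[{"travel": [0, 0, 0], "spin": -0.145}, {"travel": [0, 0, 0], "spin": -0.145}, {"travel": [0, 0, 0], "spin": -0.145}, {"travel": [0, 0, 0], "spin": -0.145}, {"travel": [0, 0, 0], "spin": -0.145}, {"travel": [0, 0, 0], "spin": -0.121}, {"travel": [0, 0, 0], "spin": 0}]'

```text
clock: 57.4
tool_pos: [0.4416, -0.3995, 0.1431]
orientation: [-2.125, -2.313, 0.0]
wrist_force: [-0.7, -0.9, 0.0]
grip_width: 0.0552
```

Emit:
step_arm --plan '[{"travel": [0, 0, 0.03], "spin": 0}, {"travel": [0, 0, 0.04], "spin": 0}, {"travel": [0, 0, 0.03], "spin": 0}, {"travel": [0, 0, 0.009], "spin": 0}, {"travel": [0, 0, 0], "spin": 0}, {"travel": [0, 0, 0], "spin": 0}]'

```text
clock: 58.0
tool_pos: [0.4427, -0.4004, 0.0357]
orientation: [2.124, 2.311, -0.0]
wrist_force: [0.7, 0.1, 0.6]
grip_width: 0.0553
```

Emit:
step_arm --plan '[{"travel": [0, 0, 0], "spin": 0}, {"travel": [0, 0, 0], "spin": 0}, {"travel": [0, 0, 0], "spin": 0}, {"travel": [0, 0, 0], "spin": 0}]' --fingers -1 --grip_force 25

```text
clock: 58.4
tool_pos: [0.4427, -0.4005, 0.0363]
orientation: [2.123, 2.311, -0.0]
wrist_force: [-0.7, 0.1, 5.9]
grip_width: 0.0333
```

Emit:
step_arm --plan '[{"travel": [0, 0, -0.02], "spin": 0}, {"travel": [0, 0, -0.04], "spin": 0}, {"travel": [0, 0, -0.045], "spin": 0}, {"travel": [0, 0, -0.045], "spin": 0}, {"travel": [0, 0, -0.03], "spin": 0}, {"travel": [0, 0, 0], "spin": 0}, {"travel": [0, 0, 0], "spin": 0}]'

```text
clock: 59.1
tool_pos: [0.4419, -0.3995, 0.215]
orientation: [2.124, 2.313, 0.0]
wrist_force: [0.4, 0.4, -0.0]
grip_width: 0.0332
```

Run:
```python
from h import *
w=well(.5634,-.0725,-1); print(w)
plan((*w,.215),TH)
```

```text
[ 0.51558363 -0.07669464]
t=59.1 at [ 0.4419 -0.3995  0.215 ] th 0.0849 F [ 0.4  0.4 -0. ] w 0.0332 z-ax [ 0.001 -0.001 -1.   ]
spin -0.0010 = 1 x -0.0010 loc [ 0.3153  0.1011 -0.    ] = 8 x [ 0.0394  0.0126 -0.    ]
```

Emit:
step_arm --plan '[{"travel": [0.025, 0.008, 0], "spin": 0}, {"travel": [0.042, 0.0135, 0], "spin": 0}, {"travel": [0.042, 0.0135, 0], "spin": 0}, {"travel": [0.042, 0.0135, 0], "spin": 0}, {"travel": [0.042, 0.0135, 0], "spin": 0}, {"travel": [0.042, 0.0135, 0], "spin": 0}, {"travel": [0.036, 0.012, 0], "spin": 0}, {"travel": [0.028, 0.009, 0], "spin": 0}, {"travel": [0.0163, 0.0046, 0.02], "spin": 0}, {"travel": [0, 0, 0.03], "spin": 0}]'

```text
clock: 60.1
tool_pos: [0.5163, -0.0746, 0.1634]
orientation: [2.121, 2.317, 0.002]
wrist_force: [-1.0, -0.8, -1.2]
grip_width: 0.0334
```

Emit:
step_arm --plan '[{"travel": [0, 0, 0.02], "spin": 0}, {"travel": [0, 0, 0], "spin": 0}, {"travel": [0, 0, 0], "spin": 0}, {"travel": [0, 0, 0], "spin": 0}]'

```text
clock: 60.5
tool_pos: [0.5164, -0.0771, 0.145]
orientation: [2.125, 2.313, 0.001]
wrist_force: [0.8, -0.7, -0.2]
grip_width: 0.0333
```

Run:
```python
from h import *
w=well(.5634,-.0725,-1)
plan((*w,.129),TH)
```

```text
t=60.5 at [ 0.5164 -0.0771  0.145 ] th 0.0847 F [ 0.8 -0.7 -0.2] w 0.0333 z-ax [ 0.001 -0.    -1.   ]
spin -0.0012 = 1 x -0.0012 loc [ 0.0005 -0.0008  0.016 ] = 1 x [ 0.0005 -0.0008  0.016 ]
```

Emit:
step_arm --plan '[{"travel": [0.0005, -0.0005, 0.014], "spin": 0}, {"travel": [0, 0, 0.006], "spin": 0}, {"travel": [0, 0, 0.003], "spin": 0}, {"travel": [0, 0, 0.003], "spin": 0}, {"travel": [0, 0, 0], "spin": 0}, {"travel": [0, 0, 0], "spin": 0}]'

```text
clock: 61.1
tool_pos: [0.5156, -0.0765, 0.1187]
orientation: [2.125, 2.313, 0.001]
wrist_force: [0.9, 0.4, -0.5]
grip_width: 0.0333
```

Emit:
step_arm --plan '[{"travel": [0, 0, 0.003], "spin": 0}, {"travel": [0, 0, 0], "spin": 0}]'

```text
clock: 61.3
tool_pos: [0.5152, -0.0764, 0.1152]
orientation: [-2.125, -2.314, 0.0]
wrist_force: [0.1, -0.5, -0.9]
grip_width: 0.033
```

In the well; continue to the floor.

Emit:
step_arm --plan '[{"travel": [0, 0, 0.004], "spin": 0}, {"travel": [0, 0, 0.004], "spin": 0}, {"travel": [0, 0, 0.003], "spin": 0}, {"travel": [0, 0, 0], "spin": 0}, {"travel": [0, 0, 0], "spin": 0}]'

```text
clock: 61.8
tool_pos: [0.5152, -0.0764, 0.1045]
orientation: [-2.125, -2.314, 0.0]
wrist_force: [-1.1, 1.1, 2.5]
grip_width: 0.0333
```

Emit:
step_arm --plan '[{"travel": [0, 0, 0.0015], "spin": 0}, {"travel": [0, 0, 0], "spin": 0}, {"travel": [0, 0, 0], "spin": 0}]'

```text
clock: 62.1
tool_pos: [0.5152, -0.0764, 0.1043]
orientation: [2.125, 2.314, 0.0]
wrist_force: [-3.5, 1.5, 11.6]
grip_width: 0.0331
```

Emit:
step_arm --plan '[{"travel": [0, 0, 0], "spin": 0}, {"travel": [0, 0, 0], "spin": 0}, {"travel": [0, 0, -0.02], "spin": 0}, {"travel": [0, 0, -0.04], "spin": 0}, {"travel": [0, 0, -0.045], "spin": 0}, {"travel": [0.03, 0, -0.005], "spin": 0}, {"travel": [0.045, 0, 0], "spin": 0}, {"travel": [0.045, 0, 0], "spin": 0}, {"travel": [0.045, 0, 0], "spin": 0}, {"travel": [0.045, 0, 0], "spin": 0}]' --fingers 0.05

```text
clock: 63.1
tool_pos: [0.4972, 0.1344, 0.2125]
orientation: [2.125, 2.313, -0.0]
wrist_force: [0.7, -0.8, 0.4]
grip_width: 0.0447
```

Emit:
step_arm --plan '[{"travel": [0.045, 0, 0], "spin": 0}, {"travel": [0.03, 0, 0], "spin": 0}, {"travel": [0, 0, 0], "spin": 0}]' --fingers 0.3

```text
clock: 63.4
tool_pos: [0.4908, 0.2109, 0.2122]
orientation: [-2.119, -2.318, -0.001]
wrist_force: [0.3, -1.2, -0.1]
grip_width: 0.0555
```

Run:
```python
from h import *
np.set_printoptions(precision=4,suppress=True)
shot('top','top15'); im=cv2.imread('pics/top15.png')
r=sfit(im,S['cap'],(.5768,.3834,0),yaw=False,rng=.004); print(r)
overlay(im,[place(circ(0,0,.0145,.066),r[0]),place(circ(0,0,.018,0),r[0])],'o15',crop=(130,280,165,365),k=4)
plan((r[0][0]+.0028,r[0][1]+.0012,.17),TH+np.pi/2)
```

```text
(array([0.5891, 0.3948, 0.    ]), np.float64(20.019332885742188))
t=63.5 at [0.4908 0.209  0.2122] th 0.0883 F [ 0.5 -0.2 -0.1] w 0.0557 z-ax [-0.001 -0.001 -1.   ]
spin -1.5684 = 11 x -0.1426 loc [-0.1167  0.1777  0.0422] = 5 x [-0.0233  0.0355  0.0084]
```

View pics/o15.png

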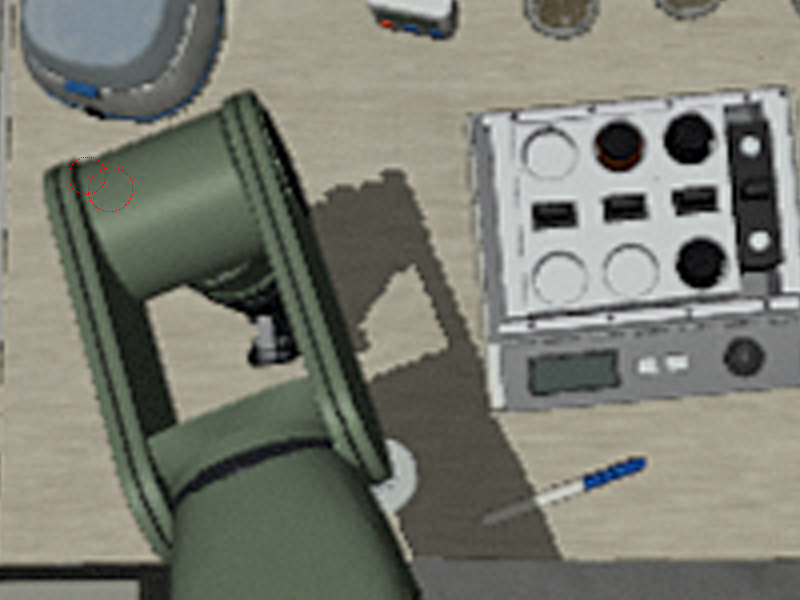

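Run:
```python
from h import *
np.set_printoptions(precision=4,suppress=True)
for f in('top0','top10','top13','top14'):
    im=cv2.imread(f'pics/{f}.png')
    print(sfit(im,S['cap'],(.5768,.3834,0),yaw=False,rng=.003))
plan((.5796,.3846,.17),TH+np.pi/2)
```

```text
(array([0.5767, 0.3834, 0.    ]), np.float64(75.03636169433594))
(array([0.5767, 0.3833, 0.    ]), np.float64(75.68244171142578))
(array([0.5767, 0.3833, 0.    ]), np.float64(77.2081069946289))
(array([0.5767, 0.3835, 0.    ]), np.float64(75.59907531738281))
t=63.5 at [0.4908 0.209  0.2122] th 0.0883 F [ 0.5 -0.2 -0.1] w 0.0557 z-ax [-0.001 -0.001 -1.   ]
spin -1.5684 = 11 x -0.1426 loc [-0.1035  0.1674  0.0422] = 5 x [-0.0207  0.0335  0.0084]
```

Run:
```python
from h import *
print(ray('top',[(192,157),(200,159.5)],0)); print(ray('top',[(192,157),(200,159.5)],.06))
b=cv2.imread('pics/scene14.png')
cv2.imwrite('pics/v16.png',cv2.resize(b[130:230,220:340],None,fx=5,fy=5,interpolation=cv2.INTER_CUBIC))
```

```text
[[0.65459067 0.39716121 0.        ]
 [0.64620121 0.37100111 0.        ]]
[[0.64178953 0.38028238 0.06      ]
 [0.63373912 0.35517953 0.06      ]]
```

View pics/v16.png

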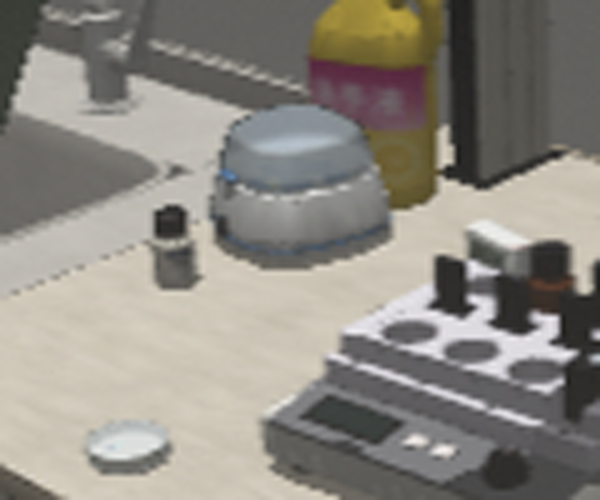

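Run:
```python
from h import *
plan((.5796,.3846,.16),TH)
```

```text
t=63.5 at [0.4908 0.209  0.2122] th 0.0883 F [ 0.5 -0.2 -0.1] w 0.0557 z-ax [-0.001 -0.001 -1.   ]
spin 0.0024 = 1 x 0.0024 loc [0.1674 0.1035 0.0522] = 5 x [0.0335 0.0207 0.0104]
```

Emit:
step_arm --plan '[{"travel": [0.025, 0.0155, 0], "spin": 0}, {"travel": [0.04, 0.025, 0], "spin": 0}, {"travel": [0.04, 0.025, 0], "spin": 0}, {"travel": [0.035, 0.021, 0.01], "spin": 0}, {"travel": [0.0274, 0.017, 0.02], "spin": 0}, {"travel": [0, 0, 0.022], "spin": 0}, {"travel": [0, 0, 0], "spin": 0}, {"travel": [0, 0, 0], "spin": 0}, {"travel": [0, 0, 0], "spin": 0}]'

```text
clock: 64.35
tool_pos: [0.5809, 0.3823, 0.1625]
orientation: [2.126, 2.312, 0.003]
wrist_force: [0.3, 0.2, 0.6]
grip_width: 0.0554
```

Run:
```python
from h import *
plan((.5796,.3846,.034),TH)
shot('scene','scene17'); b=cv2.imread('pics/scene17.png')
cv2.imwrite('pics/v17.png',cv2.resize(b[100:230,200:340],None,fx=4,fy=4,interpolation=cv2.INTER_CUBIC))
```

```text
t=64.3 at [0.5809 0.3823 0.1625] th 0.0837 F [0.3 0.2 0.6] w 0.0554 z-ax [ 0.002  0.001 -1.   ]
spin -0.0022 = 1 x -0.0022 loc [ 0.0025 -0.0011  0.1285] = 3 x [ 0.0008 -0.0004  0.0428]
```

View pics/v17.png

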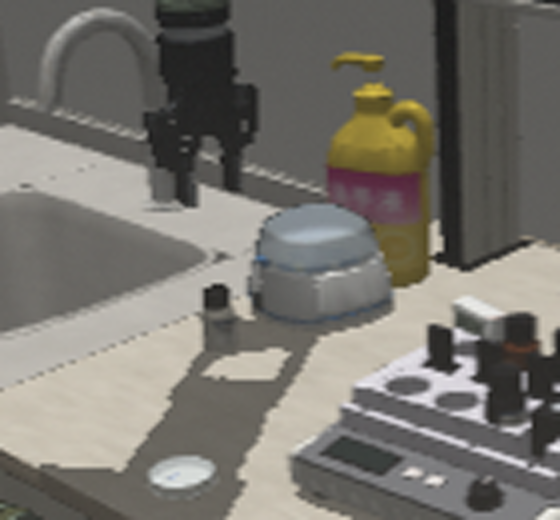

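Descend over L1, jaws along x, clear of the jar.

Emit:
step_arm --plan '[{"travel": [0.0025, -0.001, 0.02], "spin": 0}, {"travel": [0, 0, 0.03], "spin": 0}, {"travel": [0, 0, 0.04], "spin": 0}, {"travel": [0, 0, 0.03], "spin": 0}, {"travel": [0, 0, 0.0085], "spin": 0}, {"travel": [0, 0, 0], "spin": 0}]'

```text
clock: 65.0
tool_pos: [0.5789, 0.3851, 0.0324]
orientation: [-2.125, -2.313, 0.001]
wrist_force: [0.8, 0.4, 0.5]
grip_width: 0.0557
```

Emit:
step_arm --plan '[{"travel": [0, 0, 0], "spin": 0}, {"travel": [0, 0, 0], "spin": 0}, {"travel": [0, 0, 0], "spin": 0}, {"travel": [0, 0, 0], "spin": 0}]' --fingers -1 --grip_force 20

```text
clock: 65.4
tool_pos: [0.5802, 0.3864, 0.0351]
orientation: [2.124, 2.313, 0.007]
wrist_force: [0.5, -1.3, 7.1]
grip_width: 0.0337
```

Emit:
step_arm --plan '[{"travel": [0, 0, 0], "spin": 0}, {"travel": [0, 0, 0], "spin": 0}, {"travel": [0, 0, -0.04], "spin": 0}, {"travel": [0, 0, -0.04], "spin": 0}, {"travel": [0, 0, -0.03], "spin": 0}, {"travel": [0, 0, 0], "spin": -0.145}, {"travel": [0, 0, 0], "spin": -0.145}, {"travel": [0, 0, 0], "spin": -0.145}, {"travel": [0, 0, 0], "spin": -0.145}, {"travel": [0, 0, 0], "spin": -0.145}]' --fingers 0.3

```text
clock: 66.4
tool_pos: [0.5787, 0.3855, 0.142]
orientation: [-1.158, -2.92, 0.001]
wrist_force: [0.1, -0.3, -0.9]
grip_width: 0.0558
```

Emit:
step_arm --plan '[{"travel": [0, 0, 0], "spin": -0.145}, {"travel": [0, 0, 0], "spin": -0.145}, {"travel": [0, 0, 0], "spin": -0.145}, {"travel": [0, 0, 0], "spin": -0.145}, {"travel": [0, 0, 0], "spin": -0.145}, {"travel": [0, 0, 0], "spin": -0.121}, {"travel": [0, 0, 0], "spin": 0}]'

```text
clock: 67.1
tool_pos: [0.5787, 0.3855, 0.142]
orientation: [0.133, -3.138, 0.001]
wrist_force: [0.7, -0.5, -0.1]
grip_width: 0.0556
```

Emit:
step_arm --plan '[{"travel": [0, 0, 0.03], "spin": 0}, {"travel": [0, 0, 0.04], "spin": 0}, {"travel": [0, 0, 0.03], "spin": 0}, {"travel": [0, 0, 0.009], "spin": 0}, {"travel": [0, 0, 0], "spin": 0}, {"travel": [0, 0, 0], "spin": 0}]'

```text
clock: 67.7
tool_pos: [0.5799, 0.3862, 0.0349]
orientation: [-0.132, 3.136, 0.002]
wrist_force: [0.4, 0.6, 0.2]
grip_width: 0.0556
```

Emit:
step_arm --plan '[{"travel": [0, 0, 0], "spin": 0}, {"travel": [0, 0, 0], "spin": 0}, {"travel": [0, 0, 0], "spin": 0}, {"travel": [0, 0, 0], "spin": 0}]' --fingers -1 --grip_force 25

```text
clock: 68.1
tool_pos: [0.5801, 0.3864, 0.0356]
orientation: [-0.133, 3.135, 0.003]
wrist_force: [-0.1, 0.1, 6.4]
grip_width: 0.0333
```

Emit:
step_arm --plan '[{"travel": [0, 0, -0.02], "spin": 0}, {"travel": [0, 0, -0.04], "spin": 0}, {"travel": [0, 0, -0.045], "spin": 0}, {"travel": [0, 0, -0.045], "spin": 0}, {"travel": [0, 0, -0.03], "spin": 0}, {"travel": [0, 0, 0], "spin": 0}, {"travel": [0, 0, 0], "spin": 0}]'

```text
clock: 68.8
tool_pos: [0.5788, 0.3854, 0.214]
orientation: [-0.134, 3.138, 0.001]
wrist_force: [-0.9, -0.9, -2.2]
grip_width: 0.033
```

Run:
```python
from h import *
from row import dark
np.set_printoptions(precision=4,suppress=True)
for f in('top10','top14'):
    im=cv2.imread(f'pics/{f}.png')
    for nm,y,px in [('A',.0655,None),('B',.0115,(.5584,-.0192)),('C',-.0425,(.5633,-.0728))]:
        if f=='top14' and nm!='A': continue
        m=np.vstack([circ(s*.048,0,.02,.09) for s in(-1,1)])
        r=dark(im,m,(*inc(0,y),.088)); print(f,nm,r,px)
    for sx in (-1,1):
        r=dark(im,circ(0,0,.02,.09),(*inc(sx*.048,.0655),0)); print(f,'A well',sx,r)
plan((.5055,.0305,.215),TH+np.pi/2)
```

```text
top10 A (array([0.5507, 0.0327, 0.0804]), np.float64(160.2161102294922)) None
top10 B (array([ 0.5564, -0.0208,  0.085 ]), np.float64(159.81797790527344)) (0.5584, -0.0192)
top10 C (array([ 0.5614, -0.0739,  0.0848]), np.float64(160.10189819335938)) (0.5633, -0.0728)
top10 A well -1 (array([0.5029, 0.0288, 0.0469]), np.float64(164.64111328125))
top10 A well 1 (array([0.5983, 0.0367, 0.0337]), np.float64(155.39047241210938))
top14 A (array([0.5507, 0.0327, 0.082 ]), np.float64(159.87213134765625)) None
top14 A well -1 (array([0.5029, 0.0289, 0.0384]), np.float64(164.38760375976562))
top14 A well 1 (array([0.5983, 0.0367, 0.0342]), np.float64(155.0393524169922))
t=68.8 at [0.5788 0.3854 0.214 ] th 1.6559 F [-0.9 -0.9 -2.2] w 0.0330 z-ax [ 0.001  0.    -1.   ]
spin -0.0008 = 1 x -0.0008 loc [ 0.1035 -0.3474 -0.001 ] = 9 x [ 0.0115 -0.0386 -0.0001]
```

Emit:
step_arm --plan '[{"travel": [0.008, -0.026, 0], "spin": 0}, {"travel": [0.013, -0.043, 0], "spin": 0}, {"travel": [0.013, -0.043, 0], "spin": 0}, {"travel": [0.013, -0.043, 0], "spin": 0}, {"travel": [0.013, -0.043, 0], "spin": 0}, {"travel": [0.013, -0.043, 0], "spin": 0}, {"travel": [0.012, -0.041, 0], "spin": 0}, {"travel": [0.01, -0.033, 0], "spin": 0}, {"travel": [0.0061, -0.022, 0], "spin": 0}, {"travel": [0.003, -0.0107, 0.02], "spin": 0}]'

```text
clock: 69.8
tool_pos: [0.5046, 0.0283, 0.1935]
orientation: [-0.13, 3.137, -0.001]
wrist_force: [-0.4, -1.0, -0.7]
grip_width: 0.0335
```

Emit:
step_arm --plan '[{"travel": [0, 0, 0.03], "spin": 0}, {"travel": [0, 0, 0.02], "spin": 0}, {"travel": [0, 0, 0], "spin": 0}, {"travel": [0, 0, 0], "spin": 0}, {"travel": [0, 0, 0], "spin": 0}]'

```text
clock: 70.3
tool_pos: [0.5053, 0.0304, 0.144]
orientation: [-0.134, 3.138, -0.0]
wrist_force: [-0.1, 0.0, -0.3]
grip_width: 0.0333
```

Run:
```python
from h import *
plan((.5049,.0302,.128),TH+np.pi/2)
```

```text
t=70.3 at [0.5053 0.0304 0.144 ] th 1.6562 F [-0.1  0.  -0.3] w 0.0333 z-ax [ 0.001 -0.    -1.   ]
spin -0.0005 = 1 x -0.0005 loc [ 0.0004 -0.0001  0.016 ] = 1 x [ 0.0004 -0.0001  0.016 ]
```

Emit:
step_arm --plan '[{"travel": [0, 0, 0.014], "spin": 0}, {"travel": [0, 0, 0.006], "spin": 0}, {"travel": [0, 0, 0.003], "spin": 0}, {"travel": [0, 0, 0.003], "spin": 0}, {"travel": [0, 0, 0], "spin": 0}, {"travel": [0, 0, 0], "spin": 0}]'

```text
clock: 70.9
tool_pos: [0.505, 0.0303, 0.1177]
orientation: [-0.134, 3.138, -0.0]
wrist_force: [-0.4, 0.3, -0.0]
grip_width: 0.0332
```

Emit:
step_arm --plan '[{"travel": [0, 0, 0.003], "spin": 0}, {"travel": [0, 0, 0], "spin": 0}]'

```text
clock: 71.1
tool_pos: [0.5046, 0.0302, 0.1142]
orientation: [0.134, -3.138, 0.0]
wrist_force: [0.1, 0.2, -0.4]
grip_width: 0.0336
```

Emit:
step_arm --plan '[{"travel": [0, 0, 0.004], "spin": 0}, {"travel": [0, 0, 0.004], "spin": 0}, {"travel": [0, 0, 0.003], "spin": 0}, {"travel": [0, 0, 0], "spin": 0}, {"travel": [0, 0, 0], "spin": 0}]'

```text
clock: 71.6
tool_pos: [0.5048, 0.0303, 0.1037]
orientation: [-0.134, 3.138, 0.0]
wrist_force: [0.0, 0.3, 3.9]
grip_width: 0.0333
```

Emit:
step_arm --plan '[{"travel": [0, 0, 0.0015], "spin": 0}, {"travel": [0, 0, 0], "spin": 0}, {"travel": [0, 0, 0], "spin": 0}]'

```text
clock: 71.9
tool_pos: [0.5051, 0.0304, 0.1035]
orientation: [-0.134, 3.137, 0.0]
wrist_force: [-3.1, 0.9, 13.7]
grip_width: 0.0332
```

Emit:
step_arm --plan '[{"travel": [0, 0, 0], "spin": 0}, {"travel": [0, 0, 0], "spin": 0}, {"travel": [0, 0, -0.02], "spin": 0}, {"travel": [0, 0, -0.04], "spin": 0}, {"travel": [0, 0, -0.045], "spin": 0}, {"travel": [0, 0.02, -0.01], "spin": 0}, {"travel": [0, 0.045, 0], "spin": 0}, {"travel": [0, 0.045, 0], "spin": 0}, {"travel": [0, 0.045, 0], "spin": 0}, {"travel": [0, 0.045, 0], "spin": 0}]' --fingers 0.05

```text
clock: 72.9
tool_pos: [0.4873, 0.2311, 0.2164]
orientation: [0.133, -3.138, 0.001]
wrist_force: [0.6, -0.3, -0.7]
grip_width: 0.0451
```

Run:
```python
from h import *
shot('top','top18'); shot('scene','scene18')
a=cv2.imread('pics/top18.png'); b=cv2.imread('pics/scene18.png')
cv2.imwrite('pics/v18.png',np.hstack([cv2.resize(a[120:270,260:410],None,fx=2.66,fy=2.66,interpolation=cv2.INTER_CUBIC),cv2.resize(b[150:300,260:410],None,fx=2.66,fy=2.66,interpolation=cv2.INTER_CUBIC)]))
print(status.observe()['clock'])
```

```text
73.0
```

View pics/v18.png

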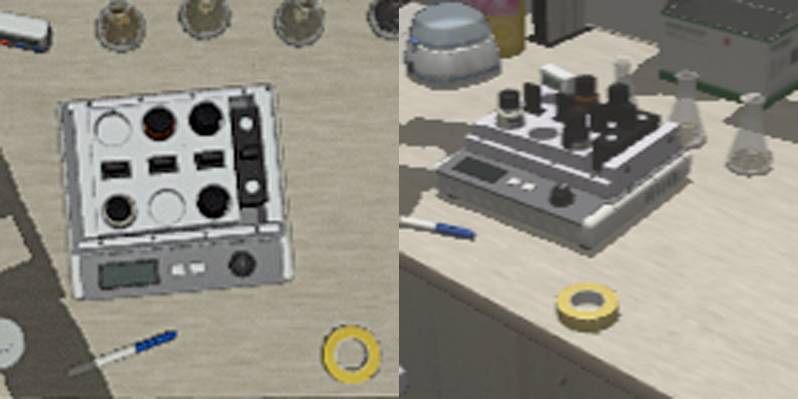

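View pics/top18.png

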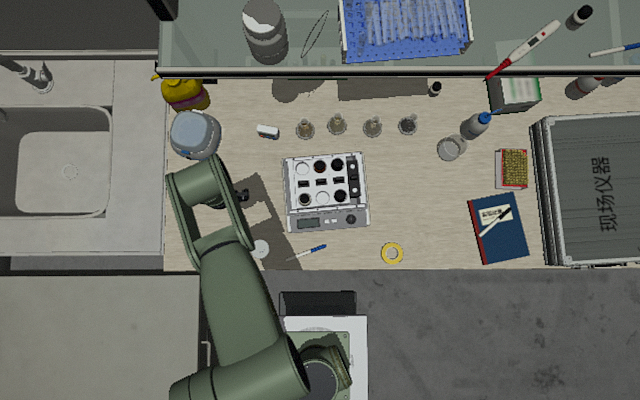

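Run:
```python
from h import *
np.set_printoptions(precision=4,suppress=True)
a=cv2.imread('pics/top0.png').astype(int);b=cv2.imread('pics/top18.png').astype(int);c=cv2.imread('pics/top10.png').astype(int)
d=abs(a-b).max(2)
for n,(u0,u1,v0,v1) in dict(beaker=(432,475,130,165),tape=(376,410,238,268),petri=(249,262,236,262)).items(): print(n,d[v0:v1,u0:u1].mean(),(d[v0:v1,u0:u1]>40).sum())
print('wedge diff',(abs(b-c).max(2)[150:210,347:362]>40).sum())
for t in ['wedge','module_a','bottle_1']:
    print(t,[(np.round(x['xyz'],3),round(x['confidence'],2)) for x in spotter.spot_in(t,'top')][:7])
```

```text
beaker 3.345514950166113 0
tape 3.197058823529412 0
petri 54.15976331360947 159
wedge diff 0
wedge [(array([ 0.563, -0.12 ,  0.102]), 0.69)]
module_a [(array([ 0.56 , -0.073,  0.091]), 0.86), (array([0.554, 0.031, 0.09 ]), 0.68), (array([ 0.478, -0.031,  0.048]), 0.56)]
bottle_1 [(array([ 0.509, -0.077,  0.131]), 0.63), (array([ 0.603, -0.068,  0.134]), 0.6), (array([ 0.6  , -0.015,  0.133]), 0.56)]
```

Emit:
step_arm --plan '[{"travel": [0.03, 0, -0.02], "spin": 0}, {"travel": [0, -0.045, 0], "spin": 0}, {"travel": [0, -0.045, 0], "spin": 0}, {"travel": [0, -0.045, 0], "spin": 0}, {"travel": [0, -0.045, 0], "spin": 0}, {"travel": [0, -0.045, 0], "spin": 0}, {"travel": [0, -0.045, 0], "spin": 0}, {"travel": [0, -0.045, 0], "spin": 0}, {"travel": [0, 0, 0], "spin": 0}, {"travel": [0, 0, 0], "spin": 0}]'

```text
clock: 74.15
tool_pos: [0.4839, -0.0888, 0.2366]
orientation: [0.126, -3.138, -0.001]
wrist_force: [-0.5, 0.3, 0.3]
grip_width: 0.0448
```

Run:
```python
from h import *
shot('top','top19')
a=cv2.imread('pics/top0.png').astype(int);b=cv2.imread('pics/top19.png').astype(int)
d=abs(a-b).max(2)
for n,(u0,u1,v0,v1) in dict(beaker=(432,475,130,165),petri=(247,275,236,262)).items(): print(n,d[v0:v1,u0:u1].mean(),(d[v0:v1,u0:u1]>40).sum())
print(ctrl.close_job())
```

```text
beaker 3.909634551495017 0
petri 3.995879120879121 0
the job is handed in; nothing more can be done
None
```

The job was handed in at about 74 s of the 210 s allowed; no verdict is reported.

**Row:** Both loose modules went into the bed beside module a, and the row was pushed against the square stop until the wrist read about 17 N.

**Wedge:** It was driven in with its sloping side to the sloping stop. It jammed with its foot about 14 mm above the floor, as expected for a packed row. I then pressed its tab top with about 31 N, and it did not sink further.

**Bottles:** Four bottles stood beside the incubator, three right and one left. They now stand in the back wells of the last and middle modules and the front wells of the last module and module a. Each reached the well floor by height and contact force. The bottle at the back by the wall was not touched.

**Last checks:**
- Images show the four bottles upright in their wells and the wedge unmoved since it was driven in.
- The beaker, tape roll and petri dish look the same as at the start. An earlier petri-dish comparison disagreed, with the arm and its shadow over the dish. It matched once the arm was out of the way.
- The bottle detector reported three of the four bottles at the end and missed the one in module a. That one shows clearly in the picture.
- Camera and arm positions disagreed by 2–3 mm. I corrected for this using gripped parts.

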